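# Put the lids back on the washed canisters

### The arm

A 7-joint arm with a two-finger parallel gripper is mounted at the origin on a cart in front of the work surface, level with it; the furniture and walls round the work are solid. World frame = base frame: x ahead of the robot, y to its left, z up, the work surface at z = 0. Lengths are in m, angles in rad, forces in N, time in s.
With the tool pointing down it reaches from about 0.425 to 0.8 m from the base axis. Payload 8.3 kg.
Tool frame: the origin (TCP) lies on the centre line of the jaws, within the pads' length; the fingertips stand 17 mm ahead of it and the grasp point (between the pads) lies 2 mm behind it; z points along the fingers, y is the line along which they close (so a half turn about z gives the same grasp; the last joint's range is limited). The gripper opens to 85 mm and grips with 20 to 120 N. Pads are 22 mm wide; open, the fingers measure 114 mm over their backs; the gripper's body (76 mm by 85 mm) begins 54 mm behind the grasp point. The pads swing forward as they close: fully open they stand 13 mm farther back than shut.
Start: joints at [-1.202, 0.383, 0.016, 1.37, -0.006, 1.388, -0.046], TCP at [0.262, 0.568, 0.248] pointing down, gripper open.
Joint ranges: [-2.95, 2.95], [-0.25, 2.06], [-1.52, 1.56], [0.18, 2.33], [-1.44, 4.58], [0.02, 2.06], [-3.01, 3.01]. Speed limits (rad/s): [2.39, 2.39, 3.01, 3.01, 3.14, 3.14, 3.14].

### API

Orientations are given as a unit quaternion [x, y, z, w].
In Python, from plant import manip gives the robot as it stands.
- The arm moves only by the shell command python3 -m pendant 'ROWS'. ROWS is JSON, a list of rows, each an object with "xyz": the shift along the world's x, y, z in m, a list of three; "roll": the turn about the world's z in rad; "hand": the closure, from -1 (fully open) to 1 (shut). A call has 1 to 5 rows; each row is the pose to reach, as a shift and turn from the pose commanded when the call began; what a row does not reach only later rows make up. A row lasts 1/12 s, in which the tool goes at most 41.7 mm and 7.16 degrees, less where a joint would pass 70% of its speed; a pose out of reach is approached as far as the arm can. A call with a gripper value outside its range is refused whole. The fingers move at their own pace and stop on an object; the grip force is fixed at half the most. Time passes only in rows, so rows that repeat a pose let the fingers close. It gives the time, the measured TCP pose, the force, the opening and the grip force at its end, in the units of the state.
- manip.get_state(): the state, without advancing time (a new reading comes with each control period).
- manip.get_image(name): name is "scene" or "top" or "wrist"; returns the picture (400x640x3 uint8, red, green, blue); there is no depth.
- manip.get_calibration(name): a dict with "fovy" (degrees; the focal length in pixels is half the picture's height over the tangent of half this angle, whatever the lens; pixels are square), "cx", "cy" (the principal point, pixels), "cam_to_world" (4x4, takes a point from camera to world coordinates). Camera axes: x right, y down, z forward; pixel columns grow to the right and rows downward; lengths in m; the calibration is good to about 2 mm. A picture is of the moment at which its call begins: read the wrist's pose just before it. get_calibration takes no time and is no camera call; for the wrist camera it gives the pose at the moment of the call.
- manip.job_done(): hands the job in; it is judged then, once.
Trained networks look in the newest picture that a camera, given by its name, has taken for a name from the list of things; names that differ only in an ending like _2 or _b are one class to them, and where a whole thing is asked for, a point or a joint stands for the part that bears it (a point fixed in the world has none). Each returns a list of dicts, best first, with "p" (0 to 1); they miss things now and then, are a little off and sometimes report something else, mostly with a low value. They report only what shows in the picture. A call takes as long as a camera call. They do not tell look-alikes from the thing itself.
- manip.search_frame(camera, target): "location" ([x, y, z] in m, in world coordinates, good to about 4 mm: the middle of the surface that is visible of it).
- manip.pinpoint(camera, target): "location" ([x, y, z] in m, in world coordinates, good to about 4 mm: a listed point, or the origin of a listed thing).
The state is a dict: "time_s": time; "joint_positions": joint angles; "joint_velocities": joint speeds; "joint_torque": joint torques, N m; "tool_pos": TCP position; "eef_rot": TCP orientation; "wrist_force": force on the tool from outside, world axes, zero at the start; "moment": the same for the moment, N m; "opening": finger opening in m; "gripper_force": force on a finger pad.
Only numpy, scipy, OpenCV 4.12 (cv2) and the standard library are available. Lean on these libraries where they do the work, as an engineer would, in place of code of your own. Each camera call takes 0.05 s, during which the arm holds its last target. There are 200 camera calls.

### The job

The four storage canisters have been washed and dried: pick up the wooden lids by their grips and put each one back on the canister it was made for (same shape and size), fully home so that it lies level on the rim all round. Lower the lids gently, do not drop them, and leave the canisters, the honey jar and the mug standing where they are.

Things in the scene. Friction and masses are not known exactly. Their poses are not given: they have to be found in the camera images.
- lid_large_round: Light wooden lid, the larger of the two round ones: cover 96 mm across, plug 76 mm; central knob 26 mm across, 22 to 44 mm above the origin. Cover 9 mm thick (9 to 18 mm above the origin); under it a bevelled plug, 9 mm deep, 4 mm play in the mouth. Origin: centre of the plug underside, z up; when seated, 66 mm above its canister's origin. 0.12 kg.
- canister_large_round: Open grey stoneware canister, the larger of the two round ones: 94 mm across, 75 mm high, mouth 84 mm across. Wall 5 mm. Stands loose and upright on the worktop, 0.7 kg. Origin: centre of its underside, on the worktop; z up.
- lid_small_round: Light wooden lid, the smaller of the two round ones: cover 70 mm across, plug 50 mm; central knob 26 mm across, 22 to 44 mm above the origin. Cover 9 mm thick (9 to 18 mm above the origin); under it a bevelled plug, 9 mm deep, 4 mm play in the mouth. Origin: centre of the plug underside, z up; when seated, 56 mm above its canister's origin. 0.12 kg.
- canister_small_round: Open grey stoneware canister, the smaller of the two round ones: 68 mm across, 65 mm high, mouth 58 mm across. Wall 5 mm. Stands loose and upright on the worktop, 0.7 kg. Origin: centre of its underside, on the worktop; z up.
- lid_square: Light wooden lid, square: cover 84 x 84 mm, plug 64 x 64 mm; central knob 24 x 24 mm, 22 to 44 mm above the origin, sides along x and y like the cover's. Any quarter turn fits. Cover 9 mm thick (9 to 18 mm above the origin); under it a bevelled plug, 9 mm deep, 4 mm play in the mouth. Origin: centre of the plug underside, z up; when seated, 61 mm above its canister's origin. 0.12 kg.
- canister_square: Open grey stoneware canister, square: 82 x 82 mm, 70 mm high, mouth 72 x 72 mm; x and y parallel to its sides. Wall 5 mm. Stands loose and upright on the worktop, 0.7 kg. Origin: centre of its underside, on the worktop; z up.
- lid_oblong: Light wooden lid, oblong: cover 108 mm (along its x) x 62 mm (along its y), plug 88 x 42 mm; central bar grip 44 (x) x 16 mm (y), 22 to 44 mm above the origin. Fits either way round. Cover 9 mm thick (9 to 18 mm above the origin); under it a bevelled plug, 9 mm deep, 4 mm play in the mouth. Origin: centre of the plug underside, z up; when seated, 49 mm above its canister's origin. 0.12 kg.
- canister_oblong: Open grey stoneware canister, oblong: 106 mm (along its x) x 60 mm (along its y), 58 mm high, mouth 96 x 50 mm. Wall 5 mm. Stands loose and upright on the worktop, 0.7 kg. Origin: centre of its underside, on the worktop; z up.
- honey_jar: Closed glass jar with pale contents and a mustard-yellow screw cap, 63 mm across, 94 mm high; a bystander behind the canisters. Origin: centre of its underside.
- mug: White mug with dark stripes, 86 mm across, 90 mm high, handle to its -y side; a bystander behind the canisters. Origin: centre of the underside of mug and handle together (the bowl's centre is 16 mm to +y of it).
There are look-alikes about, which are no part of the job. Leave any green or pink look-alike of the lid_oblong alone.

How it is judged:
At the end, for the whole second after the job is handed in: Every lid lies on the canister of its own shape and size: plug in the mouth (within 10 mm of the canister's axis), its height within 3 mm of fully seated, level within 0.08 rad, with the canisters upright and all at rest and released (horizontal distance between lid_large_round and canister_large_round below 0.01 m and z of lid_large_round in the frame of canister_large_round between 0.063 and 0.069 m and angle between each of lid_large_round, canister_large_round, lid_small_round, canister_small_round, lid_square, canister_square, lid_oblong, canister_oblong's own z axis and vertical below 0.08 rad and linear speed of each of lid_large_round, canister_large_round, lid_small_round, canister_small_round, lid_square, canister_square, lid_oblong, canister_oblong below 0.02 m/s and horizontal distance between lid_small_round and canister_small_round below 0.01 m and z of lid_small_round in the frame of canister_small_round between 0.053 and 0.059 m and horizontal distance between lid_square and canister_square below 0.01 m and z of lid_square in the frame of canister_square between 0.058 and 0.064 m and horizontal distance between lid_oblong and canister_oblong below 0.01 m and z of lid_oblong in the frame of canister_oblong between 0.046 and 0.052 m); the robot touches nothing.
It fails at once if a canister is pushed more than 30 mm from where it stood, or tipped (distance of any of canister_large_round, canister_small_round, canister_square, canister_oblong from where it was at the start of the episode above 0.03 m or angle between any of canister_large_round, canister_small_round, canister_square, canister_oblong's own z axis and vertical above 0.35 rad).
It fails at once if the honey jar or the mug is moved more than 25 mm or tipped (distance of any of honey_jar, mug from where it was at the start of the episode above 0.025 m or angle between any of honey_jar, mug's own z axis and vertical above 0.3 rad).
It fails at once if a lid is dropped or thrown (it moves faster than 0.6 m/s while the fingers do not hold it) ((contact force between the fingers and lid_large_round below 0.05 N and linear speed of lid_large_round above 0.6 m/s) or (contact force between the fingers and lid_small_round below 0.05 N and linear speed of lid_small_round above 0.6 m/s) or (contact force between the fingers and lid_square below 0.05 N and linear speed of lid_square above 0.6 m/s) or (contact force between the fingers and lid_oblong below 0.05 N and linear speed of lid_oblong above 0.6 m/s)).
It also fails if it takes over 120 s, if anything falls off the work surface, if the arm or the gripper's body presses on something with over 40 N, if the wrist force passes 120 N, or if a joint passes its speed limit or range.

## Working session

There is one attempt and no reset: what is moved stays moved. The work goes in short steps, Python scripts to look and compute and a shell command to move; the robot and the scene stay as the last step left them, time stands still between calls to the robot, and variables do not carry over. Pictures are saved under pics/ and viewed, at most 14 in all, crops included, and the job is handed in when it is done.

```bash
mkdir -p pics; ls; cat > h.py <<'E'
from plant import manip
import numpy as np, cv2
def snap(c,name):
    im=manip.get_image(c); cv2.imwrite(f'pics/{name}.png',im[:,:,::-1]); return im
def proj(c,p):
    k=manip.get_calibration(c);f=200/np.tan(np.radians(k['fovy'])/2)
    q=np.linalg.inv(np.array(k['cam_to_world']))@np.append(p,1);return np.array([k['cx']+f*q[0]/q[2],k['cy']+f*q[1]/q[2]])
def ray(k,uv):
    f=200/np.tan(np.radians(k['fovy'])/2);T=np.array(k['cam_to_world'])
    return T[:3,3],T[:3,:3]@np.array([(uv[0]-k['cx'])/f,(uv[1]-k['cy'])/f,1])
def onz(k,uv,z):
    o,d=ray(k,uv);return o+d*(z-o[2])/d[2]
E
python3 - <<'E'
from h import *
np.set_printoptions(precision=3,suppress=True)
s=manip.get_state();print(s['time_s'],s['tool_pos'],s['eef_rot'])
for c in('top','scene'):
    snap(c,c+'0')
    for n in['large_round','small_round','square','oblong']:
        for t in('lid_','canister_'):
            for r in manip.pinpoint(c,t+n)[:4]:
                if r['p']>.2:print(c,t+n,round(r['p'],2),np.array(r['location']),proj(c,r['location']).round())
    k=manip.get_calibration(c);print(c,k['fovy'],np.array(k['cam_to_world']))
E
```

```text
pics
0.0 [0.261 0.567 0.247] [ 0.214  0.977 -0.001 -0.   ]
top lid_large_round 0.63 [ 0.491  0.065 -0.002] [167. 222.]
top canister_large_round 0.69 [ 0.475 -0.458  0.002] [396. 227.]
top lid_small_round 0.92 [ 0.465 -0.08   0.001] [230. 234.]
top lid_small_round 0.69 [ 0.572 -0.356  0.001] [350. 186.]
top canister_small_round 0.97 [ 0.63  -0.218  0.001] [290. 161.]
top lid_square 0.62 [ 0.436 -0.225  0.002] [293. 245.]
top canister_square 0.76 [ 0.57  -0.36  -0.002] [352. 187.]
top lid_oblong 0.9 [ 0.766 -0.263  0.004] [309. 103.]
top lid_oblong 0.68 [ 0.365 -0.34   0.   ] [344. 277.]
top lid_oblong 0.62 [ 0.229 -0.262 -0.002] [311. 338.]
top lid_oblong 0.47 [ 0.618 -0.064  0.001] [223. 167.]
top canister_oblong 0.61 [ 0.62  -0.062 -0.002] [222. 167.]
top 45.11076868990234 [[-0.009 -0.996  0.091  0.417]
 [-1.     0.009 -0.003 -0.272]
 [ 0.002 -0.091 -0.996  1.098]
 [ 0.     0.     0.     1.   ]]
scene lid_large_round 0.87 [ 0.491  0.067 -0.   ] [218. 147.]
scene canister_large_round 0.78 [ 0.477 -0.462  0.002] [393. 241.]
scene lid_small_round 0.95 [ 0.462 -0.076 -0.001] [252. 175.]
scene canister_small_round 0.75 [ 0.632 -0.218  0.004] [338. 158.]
scene canister_small_round 0.38 [ 0.44  -0.219  0.002] [293. 204.]
scene lid_square 0.68 [ 0.441 -0.22  -0.002] [294. 205.]
scene canister_square 0.74 [ 0.569 -0.358 -0.005] [373. 198.]
scene canister_square 0.29 [ 0.49   0.071 -0.001] [216. 147.]
scene lid_oblong 0.84 [ 0.222 -0.268  0.003] [247. 279.]
scene lid_oblong 0.81 [ 0.768 -0.265 -0.   ] [381. 138.]
scene lid_oblong 0.58 [ 0.364 -0.337 -0.   ] [316. 249.]
scene canister_oblong 0.57 [ 0.623 -0.064  0.002] [288. 138.]
scene 45.06195908161822 [[ 0.574 -0.593  0.564 -0.145]
 [-0.819 -0.413  0.398 -0.705]
 [-0.003 -0.691 -0.723  0.826]
 [ 0.     0.     0.     1.   ]]
```

View pics/top0.png

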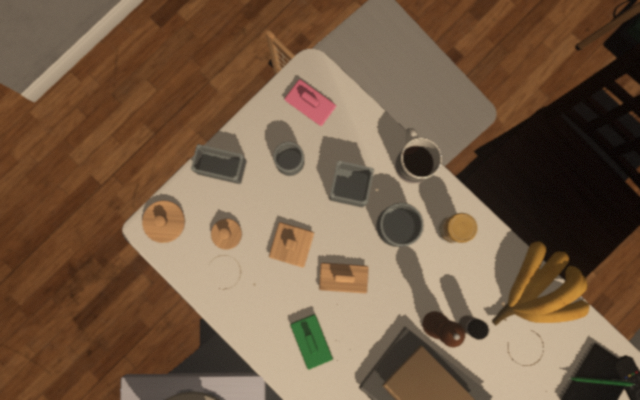

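View pics/scene0.png

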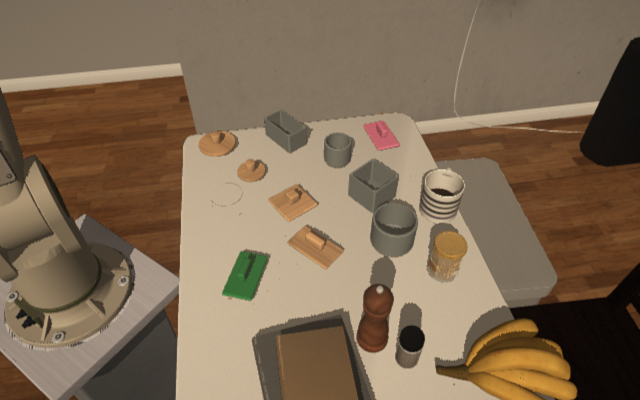

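The top view shows three candidates for lid_oblong: wooden at (344,277), pink at (310,102) and green at (312,340). The wooden one fits, since it is light wood and the task says to leave the pink and green ones alone. The other lids are large round (163,221), small round (226,233) and square (291,243). The canisters are oblong (219,161), small round (289,157), square (352,183) and large round (400,226). Next I move the wrist camera over the lids.

```bash

python3 -m pendant '[{"xyz":[0.035,-0.08,0.02],"roll":0,"hand":-1},{"xyz":[0.035,-0.08,0.02],"roll":0,"hand":-1},{"xyz":[0.07,-0.16,0.04],"roll":0,"hand":-1},{"xyz":[0.07,-0.16,0.04],"roll":0,"hand":-1},{"xyz":[0.07,-0.16,0.04],"roll":0,"hand":-1}]'
python3 -m pendant '[{"xyz":[0.07,-0.17,0],"roll":0,"hand":-1},{"xyz":[0.07,-0.17,0],"roll":0,"hand":-1},{"xyz":[0.07,-0.17,0],"roll":0,"hand":-1},{"xyz":[0.07,-0.17,0],"roll":0,"hand":-1},{"xyz":[0.07,-0.17,0],"roll":0,"hand":-1}]'
python3 -m pendant '[{"xyz":[0.05,-0.18,0],"roll":0,"hand":-1},{"xyz":[0.05,-0.18,0],"roll":0,"hand":-1},{"xyz":[0.05,-0.18,0],"roll":0,"hand":-1},{"xyz":[0.05,-0.18,0],"roll":0,"hand":-1},{"xyz":[0.05,-0.18,0],"roll":0,"hand":-1}]'
python3 - <<'E'
from h import *
np.set_printoptions(precision=3,suppress=True)
s=manip.get_state();print(s['time_s'],s['tool_pos'],s['eef_rot'],s['wrist_force'],s['opening'])
k=manip.get_calibration('wrist');print(k['fovy'],k['cx'],k['cy'],np.array(k['cam_to_world']))
snap('wrist','w1')
E
```

```text
time_s: 1.32
tool_pos: [0.3359, 0.4021, 0.2905]
eef_rot: [0.218, 0.976, 0.001, 0.001]
wrist_force: [1.2, -0.3, 0.6]
opening: 0.0856
gripper_force: 0.0
time_s: 1.73
tool_pos: [0.4039, 0.2318, 0.2889]
eef_rot: [0.218, 0.976, -0.0, 0.001]
wrist_force: [-0.2, 0.0, -0.8]
opening: 0.0852
gripper_force: 0.0
time_s: 2.15
tool_pos: [0.4524, 0.052, 0.2889]
eef_rot: [0.217, 0.976, -0.0, 0.001]
wrist_force: [1.2, -0.4, -0.9]
opening: 0.0855
gripper_force: 0.0
2.15 [0.452 0.052 0.289] [ 0.217  0.976 -0.     0.001] [ 1.186 -0.388 -0.868] 0.08552411700795226
63.821315962265075 321.02612456732976 199.86035323936625 [[ 0.424  0.857  0.295  0.376]
 [ 0.906 -0.4   -0.138  0.087]
 [-0.     0.325 -0.946  0.415]
 [ 0.     0.     0.     1.   ]]
```

View pics/w1.png

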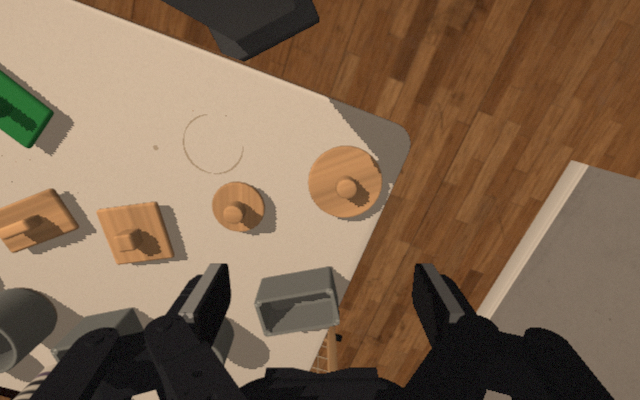

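The wrist view shows large round (345,182), small round (238,207), square (135,232), wooden oblong (36,220), the green look-alike at the left edge and the oblong canister (298,300). I'll take two more viewpoints and measure from those.

```bash
cat >> h.py <<'E'
import pickle
def grab(n):
    s=manip.get_state();k=manip.get_calibration('wrist');im=snap('wrist',n)
    pickle.dump((im,k),open(f'pics/{n}.pkl','wb'))
    for t in['large_round','small_round','square','oblong']:
        for a in('lid_','canister_'):
            for r in manip.pinpoint('wrist',a+t)[:2]:
                if r['p']>.4:print(n,a+t,round(r['p'],2),np.round(r['location'],4),proj('wrist',r['location']).round())
E
python3 -c "from h import *;grab('v1')"
M='python3 -m pendant'
python3 -m pendant '[{"xyz":[0,-0.18,0],"roll":0,"hand":-1},{"xyz":[0,-0.18,0],"roll":0,"hand":-1},{"xyz":[0,-0.18,0],"roll":0,"hand":-1},{"xyz":[0,-0.18,0],"roll":0,"hand":-1},{"xyz":[0,-0.18,0],"roll":0,"hand":-1}]' |head -2
python3 -m pendant '[{"xyz":[0,0,0],"roll":0,"hand":-1}]'|head -2
python3 -c "from h import *;grab('v2')"
python3 -m pendant '[{"xyz":[0.04,-0.16,0],"roll":0,"hand":-1},{"xyz":[0.04,-0.16,0],"roll":0,"hand":-1},{"xyz":[0.04,-0.16,0],"roll":0,"hand":-1},{"xyz":[0.04,-0.16,0],"roll":0,"hand":-1},{"xyz":[0.04,-0.16,0],"roll":0,"hand":-1}]' |head -2
python3 -m pendant '[{"xyz":[0,0,0],"roll":0,"hand":-1}]'|head -2
python3 -c "from h import *;grab('v3');import cv2
cv2.imwrite('pics/v23.png',np.vstack([cv2.imread('pics/v2.png')[:300],cv2.imread('pics/v3.png')[:300]]))"
```

```text
v1 lid_large_round 0.59 [0.496  0.0701 0.0013] [345. 183.]
v1 lid_large_round 0.53 [ 0.4602 -0.069  -0.0028] [242. 200.]
v1 canister_large_round 0.97 [ 0.4738 -0.4606 -0.0015] [ 24. 309.]
v1 lid_small_round 0.78 [ 0.4641 -0.0678 -0.001 ] [242. 204.]
v1 canister_small_round 0.91 [ 0.6271 -0.217   0.002 ] [209. 330.]
v1 lid_square 0.85 [ 0.4397 -0.2203  0.0035] [137. 233.]
v1 canister_square 0.91 [ 0.5674 -0.3542 -0.0009] [115. 330.]
v1 lid_oblong 0.93 [ 0.2259 -0.2622 -0.0004] [  9. 100.]
v1 lid_oblong 0.68 [ 0.3627 -0.3385  0.0029] [ 33. 218.]
v1 canister_oblong 0.73 [ 0.6165 -0.0613 -0.001 ] [295. 288.]
v1 canister_oblong 0.41 [ 0.4946  0.0683 -0.0039] [342. 183.]
time_s: 3.07
tool_pos: [0.4505, -0.1286, 0.2888]
time_s: 3.15
tool_pos: [0.4508, -0.1268, 0.2886]
v2 lid_large_round 0.92 [ 0.4943  0.0693 -0.0014] [473. 125.]
v2 canister_large_round 0.73 [ 0.6273 -0.2177  0.0036] [312. 290.]
v2 canister_large_round 0.58 [ 0.4722 -0.4607 -0.0006] [117. 265.]
v2 lid_small_round 0.68 [ 0.4638 -0.0733 -0.0013] [359. 151.]
v2 lid_square 0.97 [ 0.439  -0.221   0.0008] [249. 180.]
v2 canister_s
[... 260 characters left out ...]
0624 -0.0029] [406. 242.]
time_s: 4.02
tool_pos: [0.4902, -0.2897, 0.2868]
time_s: 4.1
tool_pos: [0.4908, -0.2847, 0.2872]
v3 lid_large_round 0.58 [ 4.937e-01  6.720e-02 -3.000e-04] [596.  35.]
v3 canister_large_round 0.84 [ 0.4717 -0.4626 -0.0014] [194. 199.]
v3 canister_large_round 0.61 [0.4952 0.0712 0.0008] [599.  35.]
v3 lid_small_round 0.61 [ 4.614e-01 -6.930e-02  1.000e-04] [473.  61.]
v3 canister_small_round 0.87 [ 0.6247 -0.2183  0.0014] [401. 225.]
v3 lid_square 0.63 [ 0.4396 -0.22   -0.002 ] [349.  99.]
v3 canister_square 0.58 [ 0.566  -0.3563 -0.0012] [295. 226.]
v3 lid_oblong 0.91 [ 0.3631 -0.3388  0.0018] [234.  81.]
v3 canister_oblong 0.87 [ 0.6156 -0.0594  0.0007] [513. 172.]
```

View pics/v23.png

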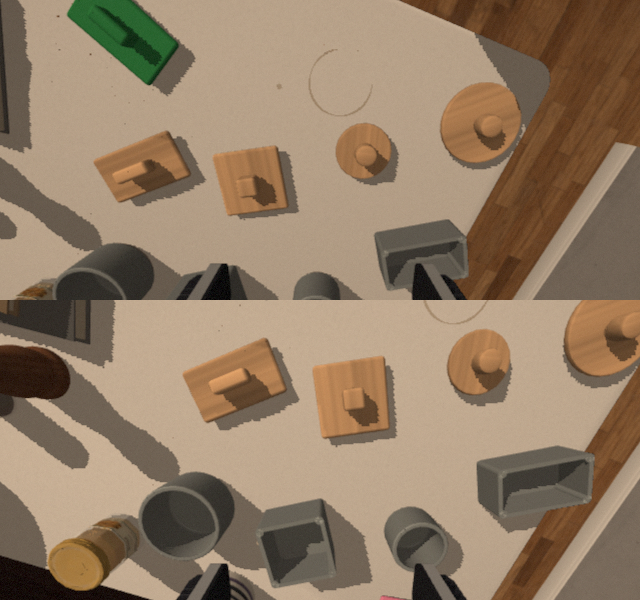

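Both views show the four wood lids, all four canisters, the jar at bottom left and the green look-alike at top left (v2). I'll fit pose, yaw and height by matching silhouettes across the views.

```bash
cat > fit.py <<'E'
from h import *
from scipy.optimize import minimize
def shape(kind,a,b=None,n=48):
    if kind=='r': t=np.linspace(0,2*np.pi,n,endpoint=False);return a/2*np.c_[np.cos(t),np.sin(t)]
    return np.array([[a,b],[-a,b],[-a,-b],[a,-b]])/2
def solids(name):
    lid,t=name.split('_',1)
    if lid=='lid':
        c,g={'large_round':(('r',96),('r',26)),'small_round':(('r',70),('r',26)),'square':(('b',84,84),('b',24,24)),'oblong':(('b',108,62),('b',44,16))}[t]
        return [(shape(*c),9,18),(shape(*g),18,44)]
    c,h={'large_round':(('r',94),75),'small_round':(('r',68),65),'square':(('b',82,82),70),'oblong':(('b',106,60),58)}[t]
    return [(shape(*c),0,h)]
def pj(k,P):
    f=200/np.tan(np.radians(k['fovy'])/2);Ti=np.linalg.inv(np.array(k['cam_to_world']))
    q=P@Ti[:3,:3].T+Ti[:3,3];return np.c_[k['cx']+f*q[:,0]/q[:,2],k['cy']+f*q[:,1]/q[:,2]]
def mask(im,name):
    h=cv2.cvtColor(im,cv2.COLOR_RGB2HSV);R=im[...,0].astype(int);B=im[...,2].astype(int)
    m=(h[...,1]>105)&(R>90)&(abs(h[...,0].astype(int)-13)<8) if name[0]=='l' else (R-B<6)&(R>25)&(R<150)
    return m.astype(np.uint8)
S=16
def render(k,name,p,sh):
    c,s=np.cos(p[2]),np.sin(p[2]);m=np.zeros(sh,np.uint8)
    for o,z0,z1 in solids(name):
        xy=o@np.array([[c,s],[-s,c]])
        P=np.vstack([np.c_[xy,np.full(len(o),z)] for z in(z0,z1)])/1000+[p[0],p[1],p[3]]
        cv2.fillConvexPoly(m,cv2.convexHull((pj(k,P)*S).astype(np.int32)),1,shift=4)
    return m
def cost(p,name,V):
    e=a=0
    for im,k,mk,bl in V:
        r=render(k,name,p,mk.shape);near=cv2.dilate(r,np.ones((13,13)))>0
        ok=near&~bl;e+=((r!=mk)&ok).sum();a+=(r>0).sum()
    return e/a
def fit(name,x,y,yaw,views,z=None):
    V=[]
    for v in views:
        im,k=pickle.load(open(f'pics/{v}.pkl','rb'));bl=np.zeros(im.shape[:2],bool)
        yy,xx=np.mgrid[:400,:640];bl=(im.max(2)<30)&(yy>250);bl=cv2.dilate(bl.astype(np.uint8),np.ones((5,5)))>0
        V.append((im,k,mask(im,name),bl))
    best=min((minimize(cost,[x,y,w,0],(name,V),method='Nelder-Mead',options=dict(initial_simplex=np.array([[x,y,w,0]]+[[x+dx,y+dy,w+dw,dz] for dx,dy,dw,dz in((.006,0,0,0),(0,.006,0,0),(0,0,.15,0),(0,0,0,.004))]),maxiter=250)) for w in yaw),key=lambda r:r.fun)
    return best.x,best.fun
E
python3 - <<'E'
from fit import *
G={'lid_large_round':(.4945,.069),'lid_small_round':(.463,-.071),'lid_square':(.4395,-.2205),'lid_oblong':(.362,-.339),'canister_large_round':(.473,-.461),'canister_small_round':(.627,-.218),'canister_square':(.567,-.355),'canister_oblong':(.6155,-.061)}
for n,(x,y) in G.items():
    yw=[0] if 'round' in n else ([0,.4,.8,1.2] if 'square' in n else np.arange(0,3.1,.4))
    for vs in (['v1','v2','v3'],['v2','v3'],['v3']):
        p,f=fit(n,x,y,yw,vs);print(n,len(vs),p.round(4),round(f,3))
E
```

```text
lid_large_round 3 [ 0.4927  0.067   0.2181 -0.0037] 0.086
lid_large_round 2 [ 0.4947  0.0702  0.0919 -0.0089] 0.095
lid_large_round 1 [ 0.495   0.0774  0.0938 -0.0133] 0.061
lid_small_round 3 [ 0.4639 -0.0756  0.1203 -0.004 ] 0.096
lid_small_round 2 [ 0.464  -0.0747  0.024  -0.0061] 0.087
lid_small_round 1 [ 0.4659 -0.0658  1.029  -0.0227] 0.035
lid_square 3 [ 0.4384 -0.2228 -0.2948 -0.0055] 0.113
lid_square 2 [ 0.4386 -0.2223  1.2709 -0.0073] 0.09
lid_square 1 [ 0.4387 -0.2215 -0.2981 -0.0116] 0.015
lid_oblong 3 [ 0.3628 -0.3409  1.4842 -0.0062] 0.136
lid_oblong 2 [ 0.3627 -0.3409  1.4999 -0.008 ] 0.128
lid_oblong 1 [ 0.3622 -0.3408  1.5043 -0.0115] 0.059
canister_large_round 3 [ 0.7082 -0.5407 -1.1051  0.1253] 0.0
canister_large_round 2 [ 0.5817 -0.5384  0.0641  0.1141] 0.001
canister_large_round 1 [ 0.4855 -0.4792  0.9117 -0.0342] 0.989
canister_small_round 3 [ 0.7536 -0.2226 -0.6109  0.0743] 0.057
canister_small_round 2 [ 0.778  -0.3472  0.1894  0.1207] 0.0
canister_small_round 1 [ 0.7786 -0.1728 -2.2509  0.1145] 0.024
canister_square 3 [ 0.62   -0.5654  1.0761  0.0754] 0.001
canister_square 2 [ 0.6333 -0.7694  2.1602  0.1124] 0.0
canister_square 1 [ 0.5876 -0.3565 -0.1709 -0.0174] 0.995
canister_oblong 3 [ 0.9577 -0.1496  1.6782  0.0768] 0.0
canister_oblong 2 [0.8278 0.039  0.9908 0.1547] 0.0
canister_oblong 1 [ 1.0196  0.409   3.6257 -0.7295] 0.994fit.py:33: RuntimeWarning: invalid value encountered in scalar divide
  return e/a
```

```bash
python3 - <<'E'
from fit import *
im,k=pickle.load(open('pics/v3.pkl','rb'))
for uv in((160,220),(185,190),(290,215),(270,250),(410,215),(500,195),(330,280),(120,130),(200,85),(350,120)):print(uv,im[uv[1],uv[0]])
for v in('v1','v2','v3'):
    for n,x,y,w in(('lid_large_round',.4945,.07,[0]),('lid_small_round',.463,-.071,[0]),('lid_square',.4395,-.2205,[-.3]),('lid_oblong',.362,-.339,[1.5])):
        p,f=fit(n,x,y,w,[v]);print(v,n,p.round(4),round(f,3))
s=manip.get_state();print(s['tool_pos'],np.array(manip.get_calibration('wrist')['cam_to_world'])[:3,3],np.array(k['cam_to_world'])[:3,3])
E
```

```text
(160, 220) [52 50 43]
(185, 190) [116 110  95]
(290, 215) [103  98  88]
(270, 250) [53 50 46]
(410, 215) [100  94  81]
(500, 195) [112 107  93]
(330, 280) [114 101  86]
(120, 130) [112  99  84]
(200, 85) [165 118  78]
(350, 120) [184 130  87]
v1 lid_large_round [ 0.4963  0.0655  0.3387 -0.0132] 0.007
v1 lid_small_round [ 0.4679 -0.0841  0.9113 -0.0207] 0.037
v1 lid_square [ 4.392e-01 -2.206e-01 -2.786e-01 -4.000e-04] 0.157
v1 lid_oblong [ 0.362  -0.3424  1.4652  0.0021] 0.113
v2 lid_large_round [ 0.4966  0.0714 -0.047  -0.0144] 0.05
v2 lid_small_round [ 0.4672 -0.075   0.4269 -0.0184] 0.049
v2 lid_square [ 0.4412 -0.2286 -0.3006 -0.0202] 0.113
v2 lid_oblong [ 0.3638 -0.3391  1.493  -0.0025] 0.205
v3 lid_large_round [ 0.4913  0.0699  0.1588 -0.0009] 0.068
v3 lid_small_round [ 0.4659 -0.0658  1.029  -0.0227] 0.035
v3 lid_square [ 0.4386 -0.2216 -0.2965 -0.0115] 0.015
v3 lid_oblong [ 0.364  -0.3384  1.4864 -0.0017] 0.096
[ 0.49178297 -0.28143764  0.2886937 ] [ 0.41569225 -0.24754782  0.41452062] [ 0.4154513  -0.25011927  0.41327226]
```

```bash
cat >> fit.py <<'E'
def mask(im,name):
    g=cv2.bilateralFilter(im,5,25,5).astype(float);R,G,B=g[...,0],g[...,1],g[...,2]
    m=(B/R<.66)&(R>40)&(G/R>.6) if name[0]=='l' else (B/R>.785)&(R<128)&(R>20)
    m=m.astype(np.uint8);m=cv2.morphologyEx(cv2.medianBlur(m,5),cv2.MORPH_CLOSE,np.ones((7,7)))
    return m
E
python3 -c "from h import *;snap('wrist','s3');s=manip.get_state();grab('s3')">/dev/null
python3 -m pendant '[{"xyz":[0,0.16,0],"roll":0,"hand":-1},{"xyz":[0,0.16,0],"roll":0,"hand":-1},{"xyz":[0,0.16,0],"roll":0,"hand":-1},{"xyz":[0,0.16,0],"roll":0,"hand":-1},{"xyz":[0,0.16,0],"roll":0,"hand":-1}]' |head -2
python3 -m pendant '[{"xyz":[0,0,0],"roll":0,"hand":-1},{"xyz":[0,0,0],"roll":0,"hand":-1},{"xyz":[0,0,0],"roll":0,"hand":-1},{"xyz":[0,0,0],"roll":0,"hand":-1},{"xyz":[0,0,0],"roll":0,"hand":-1}]'|head -2
python3 -c "from h import *;grab('s2')">/dev/null
python3 - <<'E'
from fit import *
T=[]
for v in('s2','s3'):
    im,k=pickle.load(open(f'pics/{v}.pkl','rb'));o=im.copy()//2
    o[mask(im,'l')>0]+=np.array([120,0,0],np.uint8);o[mask(im,'c')>0]+=np.array([0,0,120],np.uint8);T.append(o[:300])
cv2.imwrite('pics/masks.png',np.vstack(T)[:,:,::-1])
E
```

```text
time_s: 5.47
tool_pos: [0.4925, -0.1137, 0.2879]
time_s: 5.88
tool_pos: [0.4913, -0.1237, 0.2883]
```

View pics/masks.png

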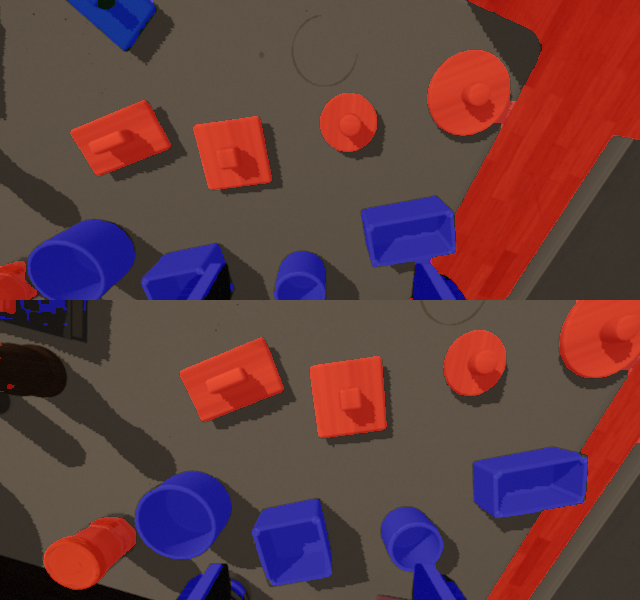

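The masks are clean. The fingers at about (200,285) and (440,285) need excluding, so I'll do that and fit.

```bash
cat >> fit.py <<'E'
def fit(name,x,y,yaw,views,z=None):
    V=[]
    for v in views:
        im,k=pickle.load(open(f'pics/{v}.pkl','rb'));yy,xx=np.mgrid[:400,:640]
        bl=(yy>290)|((yy>255)&(((xx>155)&(xx<240))|((xx>405)&(xx<485))))
        V.append((im,k,mask(im,name),bl))
    D=((.006,0,0,0),(0,.006,0,0),(0,0,.15,0),(0,0,0,.004))
    if z is not None:
        c=lambda q:cost([*q,z],name,V); r=[minimize(c,[x,y,w],method='Nelder-Mead',options=dict(initial_simplex=np.array([[x,y,w]]+[np.add([x,y,w],d[:3]) for d in D[:3]]))) for w in yaw]
    else: r=[minimize(cost,[x,y,w,0],(name,V),method='Nelder-Mead',options=dict(initial_simplex=np.array([[x,y,w,0]]+[np.add([x,y,w,0],d) for d in D]),maxiter=250)) for w in yaw]
    b=min(r,key=lambda r:r.fun);return b.x,b.fun
E
python3 - <<'E'
from fit import *
G={'lid_large_round':(.4945,.069),'lid_small_round':(.463,-.071),'lid_square':(.4395,-.2205),'lid_oblong':(.362,-.339),'canister_large_round':(.473,-.461),'canister_small_round':(.627,-.218),'canister_square':(.567,-.355),'canister_oblong':(.6155,-.061)}
Y={'lid_square':[-.3],'lid_oblong':[1.5],'canister_square':[-.2,0,.3],'canister_oblong':[1.2,1.6]}
for n,(x,y) in G.items():
    for vs in (['s2','s3'],['s2'],['s3']):
        a=fit(n,x,y,Y.get(n,[0]),vs,0);print(n,vs,a[0].round(4),round(a[1],3),end=' | ')
        if len(vs)==2:
            a=fit(n,x,y,Y.get(n,[0]),vs);print(a[0].round(4),round(a[1],3))
        else:print()
E
```

```text
lid_large_round ['s2', 's3'] [0.4929 0.0675 0.1149] 0.061 | [4.927e-01 6.740e-02 8.450e-02 1.000e-04] 0.061
lid_large_round ['s2'] [0.4929 0.0662 0.2192] 0.079 | 
lid_large_round ['s3'] [0.4923 0.0681 0.1377] 0.032 | 
lid_small_round ['s2', 's3'] [ 0.4633 -0.0765  0.2205] 0.058 | [ 0.4635 -0.075   0.0564 -0.005 ] 0.039
lid_small_round ['s2'] [ 0.4633 -0.0767  0.0579] 0.045 | 
lid_small_round ['s3'] [ 0.4635 -0.0769  0.2838] 0.066 | 
lid_square ['s2', 's3'] [ 0.4381 -0.2225 -0.2849] 0.046 | [ 0.4383 -0.2221 -0.2985 -0.0048] 0.025
lid_square ['s2'] [ 0.4387 -0.2208 -0.2947] 0.058 | 
lid_square ['s3'] [ 0.4381 -0.2221 -0.2768] 0.037 | 
lid_oblong ['s2', 's3'] [ 0.3631 -0.3382  1.5013] 0.054 | [ 0.3633 -0.3377  1.4944 -0.0017] 0.048
lid_oblong ['s2'] [ 0.3636 -0.3387  1.4913] 0.057 | 
lid_oblong ['s3'] [ 0.3633 -0.3371  1.4904] 0.047 | 
canister_large_round ['s2', 's3'] [ 0.4797 -0.4651  0.1645] 0.053 | [ 0.4804 -0.4661  0.1284 -0.0034] 0.048
canister_large_round ['s2'] [ 0.4796 -0.4683  0.1284] 0.043 | 
canister_large_round ['s3'] [ 0.4802 -0.4644  0.0763] 0.052 | 
canister_small_round ['s2', 's3'] [ 0.6331 -0.2198 -0.0788] 0.05 | [ 0.6309 -0.2191 -0.0025  0.0067] 0.038
canister_small_round ['s2'] [ 0.6341 -0.2219 -0.0209] 0.008 | 
canister_small_round ['s3'] [ 0.6341 -0.2179 -0.0768] 0.039 | 
canister_square ['s2', 's3'] [ 0.5724 -0.3569 -0.2339] 0.034 | [ 0.5736 -0.3591 -0.2266 -0.0066] 0.024
canister_square ['s2'] [ 0.5727 -0.3567 -0.2232] 0.007 | 
canister_square ['s3'] [ 0.5713 -0.3573 -0.2365] 0.057 | 
canister_oblong ['s2', 's3'] [ 0.6191 -0.0631  1.2904] 0.064 | [ 0.6221 -0.0608  1.3237 -0.0052] 0.05
canister_oblong ['s2'] [ 0.621  -0.0626  1.3326] 0.05 | 
canister_oblong ['s3'] [ 0.6192 -0.062   1.2915] 0.07 |
```

```bash

python3 -m pendant '[{"xyz":[-0.028,0.048,-0.04],"roll":0,"hand":-1},{"xyz":[-0.028,0.048,-0.08],"roll":0,"hand":-1},{"xyz":[-0.028,0.048,-0.12],"roll":0,"hand":-1},{"xyz":[-0.028,0.048,-0.16],"roll":0,"hand":-1},{"xyz":[-0.028,0.048,-0.16],"roll":0,"hand":-1}]' |head -2
python3 -m pendant '[{"xyz":[0,0,0],"roll":0,"hand":-1},{"xyz":[0,0,0],"roll":0,"hand":-1},{"xyz":[0,0,0],"roll":0,"hand":-1},{"xyz":[0,0,0],"roll":0,"hand":-1},{"xyz":[0,0,0],"roll":0,"hand":-1}]'
python3 - <<'E'
from fit import *
grab('c1');print(fit('lid_small_round',.4635,-.076,[0],['c1'],0));s=manip.get_state();print(s['tool_pos'])
E
```

```text
time_s: 6.75
tool_pos: [0.4601, -0.0731, 0.1233]
time_s: 7.17
tool_pos: [0.4647, -0.0745, 0.1298]
eef_rot: [0.214, 0.977, 0.0, 0.001]
wrist_force: [0.4, 0.5, -0.3]
opening: 0.0856
gripper_force: 0.0
c1 lid_large_round 0.84 [ 0.4946  0.0669 -0.0014] [497. 157.]
c1 lid_small_round 0.72 [ 0.4654 -0.0696 -0.0009] [328. 194.]
c1 canister_small_round 0.75 [ 0.6274 -0.2167  0.0014] [263. 386.]
c1 lid_square 0.98 [ 0.4367 -0.2191 -0.0012] [159. 234.]
c1 canister_oblong 0.59 [ 6.129e-01 -5.920e-02 -3.000e-04] [401. 323.]
(array([ 0.46412704, -0.07625078, -0.05569945]), np.float64(0.049676375404530744))
[ 0.4635028  -0.07434616  0.12829743]
```

View pics/c1.png

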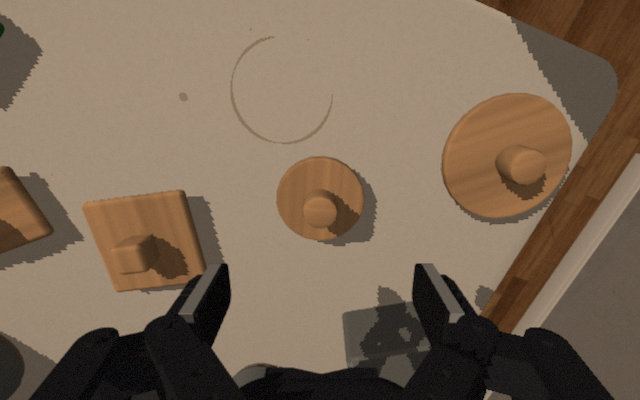

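The small lid at (320,200), with its knob at (320,211), is centred between the fingers at columns 215 and 430. I'll descend and grip.

```bash

python3 -m pendant '[{"xyz":[0,-0.001,-0.03],"roll":0,"hand":-1},{"xyz":[0,-0.001,-0.06],"roll":0,"hand":-1},{"xyz":[0,-0.001,-0.08],"roll":0,"hand":-1},{"xyz":[0,-0.001,-0.092],"roll":0,"hand":-1},{"xyz":[0,-0.001,-0.092],"roll":0,"hand":-1}]' |head -2
python3 -m pendant '[{"xyz":[0,0,0],"roll":0,"hand":-1},{"xyz":[0,0,0],"roll":0,"hand":0},{"xyz":[0,0,0],"roll":0,"hand":1},{"xyz":[0,0,0],"roll":0,"hand":1},{"xyz":[0,0,0],"roll":0,"hand":1}]'
python3 -m pendant '[{"xyz":[0,0,0],"roll":0,"hand":1},{"xyz":[0,0,0],"roll":0,"hand":1},{"xyz":[0,0,0],"roll":0,"hand":1},{"xyz":[0,0,0],"roll":0,"hand":1},{"xyz":[0,0,0],"roll":0,"hand":1}]'
```

```text
time_s: 8.03
tool_pos: [0.4615, -0.0752, 0.0338]
time_s: 8.45
tool_pos: [0.4641, -0.0753, 0.037]
eef_rot: [0.214, 0.977, 0.0, 0.001]
wrist_force: [0.5, 0.6, -0.3]
opening: 0.0388
gripper_force: 0.0
time_s: 8.87
tool_pos: [0.464, -0.0753, 0.037]
eef_rot: [0.214, 0.977, 0.0, 0.0]
wrist_force: [-2.3, 1.8, 6.9]
opening: 0.0243
gripper_force: 58.4
```

```bash

python3 -m pendant '[{"xyz":[0,0,0.02],"roll":0,"hand":1},{"xyz":[0,0,0.05],"roll":0,"hand":1},{"xyz":[0,0,0.09],"roll":0,"hand":1},{"xyz":[0,0,0.13],"roll":0,"hand":1},{"xyz":[0,0,0.17],"roll":0,"hand":1}]' |head -2
python3 -m pendant '[{"xyz":[0.025,-0.02,0.01],"roll":0,"hand":1},{"xyz":[0.05,-0.04,0.02],"roll":0,"hand":1},{"xyz":[0.075,-0.06,0.03],"roll":0,"hand":1},{"xyz":[0.1,-0.08,0.04],"roll":0,"hand":1},{"xyz":[0.12,-0.1,0.04],"roll":0,"hand":1}]'|head -2
python3 -m pendant '[{"xyz":[0.025,-0.02,0],"roll":0,"hand":1},{"xyz":[0.05,-0.04,0],"roll":0,"hand":1},{"xyz":[0.075,-0.05,0],"roll":0,"hand":1},{"xyz":[0.096,-0.065,0],"roll":0,"hand":1},{"xyz":[0.096,-0.065,0],"roll":0,"hand":1}]'|head -2
python3 -m pendant '[{"xyz":[0,0,0],"roll":0,"hand":1},{"xyz":[0,0,0],"roll":0,"hand":1},{"xyz":[0,0,0],"roll":0,"hand":1},{"xyz":[0,0,0],"roll":0,"hand":1},{"xyz":[0,0,0],"roll":0,"hand":1}]'
python3 -c "
from fit import *
grab('p1');print(fit('canister_small_round',.633,-.219,[0],['p1'],0),fit('canister_small_round',.633,-.219,[0],['p1','s3'],0))"
```

```text
time_s: 9.28
tool_pos: [0.4628, -0.0757, 0.208]
time_s: 9.7
tool_pos: [0.5859, -0.1758, 0.2482]
time_s: 10.12
tool_pos: [0.6811, -0.2425, 0.243]
time_s: 10.53
tool_pos: [0.6794, -0.2396, 0.2472]
eef_rot: [0.214, 0.977, 0.0, 0.0]
wrist_force: [0.0, 0.4, -0.4]
opening: 0.0238
gripper_force: 59.2
p1 canister_large_round 0.65 [ 0.4744 -0.4612  0.001 ] [57. 79.]
p1 lid_small_round 0.6 [ 0.6763 -0.2333  0.208 ] [331. 235.]
p1 canister_square 0.58 [ 0.5639 -0.3577  0.0045] [182. 116.]
p1 canister_oblong 0.67 [ 0.6152 -0.0593 -0.0015] [453.  39.]
(array([ 0.63351078, -0.22034231,  0.15872597]), np.float64(0.3156169515335987)) (array([ 0.63391991, -0.21831623,  0.1450599 ]), np.float64(0.19522068425176287))
```

View pics/p1.png

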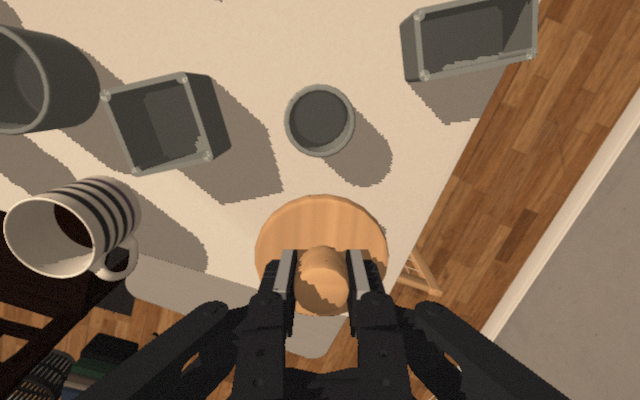

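The rim of the small canister is centred at (320,120) and spans columns 285–355 and rows 84–157. The held lid's cover spans columns 255–389 with its top at row 195, level in the grip. I'll compute both from these.

```bash
cat > rim.py <<'E'
from fit import *
def circ(c,r,z,n=360):
    t=np.linspace(0,2*np.pi,n);return np.c_[c[0]+r*np.cos(t),c[1]+r*np.sin(t),np.full(n,z)]
def box(k,c,r,z):
    q=pj(k,circ(c,r,z));return np.r_[q.min(0),q.max(0)]
def solve(k,r,z,c0,obs,idx):  # fit xy centre (and z if 3 starts) to bbox extremes u0,v0,u1,v1
    from scipy.optimize import least_squares
    g=lambda c:(box(k,c[:2],r,c[2] if len(c)>2 else z)-obs)[idx]
    s=least_squares(g,c0,diff_step=1e-4);return s.x.round(4),s.fun.round(1)
E
python3 - <<'E'
from rim import *
im,k=pickle.load(open('pics/p1.pkl','rb'))
print('rim',solve(k,.034,.065,[.633,-.219],np.array([285,84,355.5,157.5]),[0,1,2,3]),solve(k,.034,.065,[.633,-.219,.065],np.array([285,84,355.5,157.5]),[0,1,2,3]))
print('lid',solve(k,.035,.228,[.679,-.24],np.array([255,195,389,0]),[0,1,2]),solve(k,.035,.228,[.679,-.24,.228],np.array([255,195,389,0]),[0,1,2]))
s3,k3=pickle.load(open('pics/s3.pkl','rb'))
E
```

```text
rim (array([ 0.6292, -0.2183]), array([-1.1, -0.4,  1.1,  0.6])) (array([ 0.6297, -0.2185,  0.0582]), array([-0.3,  0.3,  0.3, -0.3]))
lid (array([ 0.6784, -0.2396]), array([-1.7,  0.2,  1.7])) (array([ 0.6795, -0.2401,  0.2239]), array([-0.,  0.,  0.]))
```

```bash

python3 -m pendant '[{"xyz":[-0.025,0.011,0],"roll":0,"hand":1},{"xyz":[-0.05,0.0215,0],"roll":0,"hand":1},{"xyz":[-0.05,0.0215,-0.04],"roll":0,"hand":1},{"xyz":[-0.05,0.0215,-0.08],"roll":0,"hand":1},{"xyz":[-0.05,0.0215,-0.12],"roll":0,"hand":1}]' |head -2
python3 -m pendant '[{"xyz":[0,0,0],"roll":0,"hand":1},{"xyz":[0,0,0],"roll":0,"hand":1},{"xyz":[0,0,0],"roll":0,"hand":1},{"xyz":[0,0,0],"roll":0,"hand":1},{"xyz":[0,0,0],"roll":0,"hand":1}]'
python3 -m pendant '[{"xyz":[0,0,-0.008],"roll":0,"hand":1},{"xyz":[0,0,-0.015],"roll":0,"hand":1},{"xyz":[0,0,-0.02],"roll":0,"hand":1},{"xyz":[0,0,-0.024],"roll":0,"hand":1},{"xyz":[0,0,-0.024],"roll":0,"hand":1}]'
python3 -c "from h import *;snap('scene','sc1')"
```

```text
time_s: 11.4
tool_pos: [0.6299, -0.2185, 0.1262]
time_s: 11.82
tool_pos: [0.6309, -0.2198, 0.1293]
eef_rot: [0.214, 0.977, -0.0, 0.002]
wrist_force: [0.1, -0.8, -0.7]
opening: 0.0243
gripper_force: 59.2
time_s: 12.23
tool_pos: [0.6288, -0.2185, 0.1007]
eef_rot: [0.214, 0.977, 0.0, -0.001]
wrist_force: [-0.2, 0.2, -1.5]
opening: 0.0241
gripper_force: 59.2
```

```bash

python3 -m pendant '[{"xyz":[0,0,-0.003],"roll":0,"hand":1},{"xyz":[0,0,-0.005],"roll":0,"hand":1},{"xyz":[0,0,-0.007],"roll":0,"hand":1},{"xyz":[0,0,-0.007],"roll":0,"hand":1},{"xyz":[0,0,-0.007],"roll":0,"hand":1}]'
python3 -m pendant '[{"xyz":[0,0,-0.002],"roll":0,"hand":1},{"xyz":[0,0,-0.004],"roll":0,"hand":1},{"xyz":[0,0,-0.005],"roll":0,"hand":1},{"xyz":[0,0,-0.005],"roll":0,"hand":1},{"xyz":[0,0,-0.005],"roll":0,"hand":1}]'
```

```text
time_s: 12.7
tool_pos: [0.6295, -0.2188, 0.0952]
eef_rot: [0.214, 0.977, -0.0, -0.0]
wrist_force: [-0.1, -0.4, -1.5]
opening: 0.024
gripper_force: 59.2
time_s: 13.12
tool_pos: [0.6302, -0.2193, 0.0931]
eef_rot: [0.214, 0.977, 0.0, 0.001]
wrist_force: [-6.8, 4.0, 16.4]
opening: 0.0242
gripper_force: 61.3
```

Contact came at exactly the seated height. Release and lift.

```bash

python3 -m pendant '[{"xyz":[0,0,0.002],"roll":0,"hand":1},{"xyz":[0,0,0.002],"roll":0,"hand":0.2},{"xyz":[0,0,0.002],"roll":0,"hand":-0.1},{"xyz":[0,0,0.002],"roll":0,"hand":-0.3},{"xyz":[0,0,0.002],"roll":0,"hand":-0.3}]'
python3 -m pendant '[{"xyz":[0,0,0.03],"roll":0,"hand":-0.3},{"xyz":[0,0,0.07],"roll":0,"hand":-0.5},{"xyz":[0,0,0.1],"roll":0,"hand":-1},{"xyz":[0,0,0.14],"roll":0,"hand":-1},{"xyz":[0,0,0.17],"roll":0,"hand":-1}]'|head -2
python3 - <<'E'
from h import *
s=snap('scene','sc2')
cv2.imwrite('pics/sc2c.png',cv2.resize(s[90:290,170:470,::-1],(750,500),interpolation=cv2.INTER_CUBIC))
for c in('top','scene'):
    snap(c,'x')
    for r in manip.pinpoint(c,'lid_small_round')[:2]+manip.pinpoint(c,'canister_small_round')[:1]:print(r)
E
```

```text
time_s: 13.53
tool_pos: [0.6294, -0.2188, 0.0919]
eef_rot: [0.214, 0.977, -0.0, -0.0]
wrist_force: [-0.1, -0.5, 0.6]
opening: 0.0555
gripper_force: 0.0
time_s: 13.95
tool_pos: [0.6296, -0.2191, 0.2652]
{'location': [0.6279, -0.2224, 0.0583], 'p': 0.91}
{'location': [0.6293, -0.2201, -0.0009], 'p': 0.57}
{'location': [0.6285, -0.2237, 0.0561], 'p': 0.81}
{'location': [0.6303, -0.2174, 0.0026], 'p': 0.69}
```

View pics/sc2c.png

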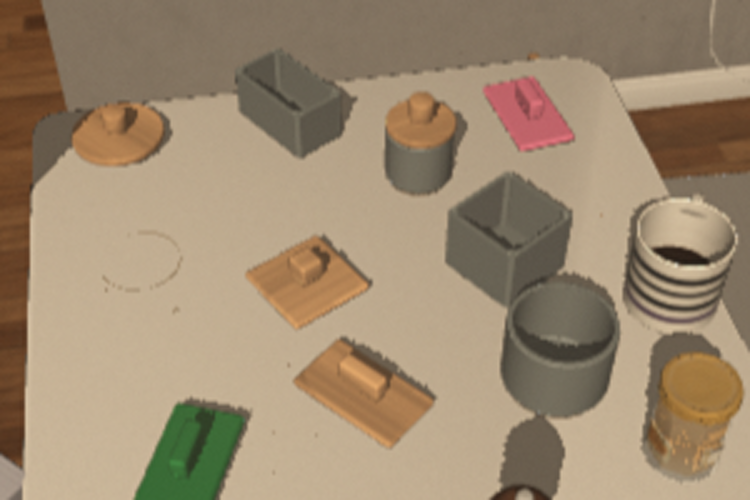

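The crop shows the small lid level on its canister at (420,130). It also confirms the wooden oblong lid at (365,390), apart from the green (200,460) and pink (530,110) look-alikes. The square lid is next.

```bash

python3 -m pendant '[{"xyz":[-0.04,0,0],"roll":0.1,"hand":-1},{"xyz":[-0.08,0,0],"roll":0.136,"hand":-1},{"xyz":[-0.12,0,0],"roll":0.136,"hand":-1},{"xyz":[-0.16,0,0],"roll":0.136,"hand":-1},{"xyz":[-0.19,-0.004,0],"roll":0.136,"hand":-1}]' |head -2
python3 -m pendant '[{"xyz":[0,0,-0.04],"roll":0,"hand":-1},{"xyz":[0,0,-0.08],"roll":0,"hand":-1},{"xyz":[0,0,-0.12],"roll":0,"hand":-1},{"xyz":[0,0,-0.14],"roll":0,"hand":-1},{"xyz":[0,0,-0.14],"roll":0,"hand":-1}]'|head -2
python3 -m pendant '[{"xyz":[0,0,0],"roll":0,"hand":-1},{"xyz":[0,0,0],"roll":0,"hand":-1},{"xyz":[0,0,0],"roll":0,"hand":-1},{"xyz":[0,0,0],"roll":0,"hand":-1},{"xyz":[0,0,0],"roll":0,"hand":-1}]'
python3 - <<'E'
from fit import *
grab('c2')
for z in(0,None):print(fit('lid_square',.4383,-.2222,[-.29],['c2'],z))
print(manip.get_state()['tool_pos'])
E
```

```text
time_s: 14.72
tool_pos: [0.4362, -0.2223, 0.2604]
time_s: 15.13
tool_pos: [0.4358, -0.2209, 0.1171]
time_s: 15.55
tool_pos: [0.4403, -0.2231, 0.1234]
eef_rot: [0.147, 0.989, -0.0, 0.001]
wrist_force: [0.9, 0.1, -0.5]
opening: 0.0857
gripper_force: 0.0
c2 canister_large_round 0.88 [ 0.4713 -0.4625  0.0005] [ 82. 301.]
c2 canister_small_round 0.72 [ 0.6281 -0.2156  0.004 ] [385. 371.]
c2 lid_square 0.96 [ 0.4359 -0.2211  0.0035] [323. 195.]
c2 lid_square 0.55 [ 0.5641 -0.357   0.0012] [227. 353.]
c2 canister_square 0.91 [ 5.659e-01 -3.555e-01  2.000e-04] [230. 353.]
c2 lid_oblong 0.93 [ 0.363  -0.3361  0.003 ] [152. 149.]
c2 canister_oblong 0.55 [ 6.184e-01 -5.930e-02  3.000e-04] [544. 323.]
(array([ 0.43920736, -0.22187706, -0.29975092]), np.float64(0.04717931497649429))
(array([ 0.43961954, -0.22235525, -0.29410772, -0.00547566]), np.float64(0.006785934608266502))
[ 0.43950679 -0.22282817  0.12227574]
```

```bash

python3 -m pendant '[{"xyz":[0,0,-0.03],"roll":0,"hand":-1},{"xyz":[0,0,-0.055],"roll":0,"hand":-1},{"xyz":[0,0,-0.075],"roll":0,"hand":-1},{"xyz":[0,0,-0.085],"roll":0,"hand":-1},{"xyz":[0,0,-0.085],"roll":0,"hand":-1}]' |head -2
python3 -m pendant '[{"xyz":[0,0,0],"roll":0,"hand":-1},{"xyz":[0,0,0],"roll":0,"hand":0},{"xyz":[0,0,0],"roll":0,"hand":1},{"xyz":[0,0,0],"roll":0,"hand":1},{"xyz":[0,0,0],"roll":0,"hand":1}]'|head -2
python3 -m pendant '[{"xyz":[0,0,0],"roll":0,"hand":1},{"xyz":[0,0,0],"roll":0,"hand":1},{"xyz":[0,0,0],"roll":0,"hand":1},{"xyz":[0,0,0],"roll":0,"hand":1},{"xyz":[0,0,0],"roll":0,"hand":1}]'
python3 -m pendant '[{"xyz":[0,0,0.02],"roll":0,"hand":1},{"xyz":[0,0,0.05],"roll":0,"hand":1},{"xyz":[0,0,0.09],"roll":0,"hand":1},{"xyz":[0,0,0.13],"roll":0,"hand":1},{"xyz":[0,0,0.17],"roll":0,"hand":1}]' |head -2
```

```text
time_s: 16.42
tool_pos: [0.438, -0.2223, 0.0353]
time_s: 16.83
tool_pos: [0.4401, -0.223, 0.038]
time_s: 17.25
tool_pos: [0.4401, -0.2229, 0.038]
eef_rot: [0.147, 0.989, 0.0, 0.001]
wrist_force: [-1.1, 0.7, 6.2]
opening: 0.023
gripper_force: 60.3
time_s: 17.67
tool_pos: [0.4387, -0.223, 0.2089]
```

```bash

python3 -m pendant '[{"xyz":[0.03,-0.02,0.01],"roll":0,"hand":1},{"xyz":[0.06,-0.04,0.03],"roll":0.03,"hand":1},{"xyz":[0.09,-0.06,0.04],"roll":0.064,"hand":1},{"xyz":[0.12,-0.08,0.04],"roll":0.064,"hand":1},{"xyz":[0.14,-0.1,0.04],"roll":0.064,"hand":1}]'|head -2
python3 -m pendant '[{"xyz":[0.025,-0.02,0],"roll":0,"hand":1},{"xyz":[0.05,-0.04,0],"roll":0,"hand":1},{"xyz":[0.066,-0.057,0],"roll":0,"hand":1},{"xyz":[0.066,-0.057,0],"roll":0,"hand":1},{"xyz":[0.066,-0.057,0],"roll":0,"hand":1}]'|head -2
python3 -m pendant '[{"xyz":[0,0,0],"roll":0,"hand":1},{"xyz":[0,0,0],"roll":0,"hand":1},{"xyz":[0,0,0],"roll":0,"hand":1},{"xyz":[0,0,0],"roll":0,"hand":1},{"xyz":[0,0,0],"roll":0,"hand":1}]'
python3 -c "
from fit import *
grab('p2')"
```

```text
time_s: 18.08
tool_pos: [0.5827, -0.3223, 0.2473]
time_s: 18.5
tool_pos: [0.6451, -0.3811, 0.2451]
time_s: 18.92
tool_pos: [0.6456, -0.3792, 0.2481]
eef_rot: [0.115, 0.993, 0.0, 0.0]
wrist_force: [-0.4, 0.4, -0.7]
opening: 0.0224
gripper_force: 59.4
p2 lid_large_round 0.57 [ 4.727e-01 -4.618e-01 -1.000e-04] [206.  22.]
p2 canister_large_round 0.85 [ 0.4719 -0.4602 -0.0009] [208.  21.]
p2 lid_small_round 0.96 [ 0.627  -0.2162  0.0554] [483. 121.]
p2 canister_small_round 0.73 [ 0.6288 -0.2183  0.0048] [459. 118.]
p2 canister_small_round 0.7 [ 4.641e-01 -5.843e-01 -5.000e-04] [94. 43.]
p2 lid_square 0.91 [ 0.6434 -0.3788  0.2113] [324. 243.]
p2 lid_square 0.65 [ 0.6325 -0.497  -0.0031] [225. 175.]
p2 canister_square 0.67 [ 5.658e-01 -3.579e-01  4.000e-04] [325.  91.]
p2 lid_oblong 0.73 [ 0.7679 -0.2652 -0.0038] [430. 235.]
p2 lid_oblong 0.67 [ 0.6276 -0.2166  0.0043] [461. 117.]
p2 canister_oblong 0.92 [ 0.617  -0.0579 -0.0019] [605.  72.]
```

View pics/p2.png

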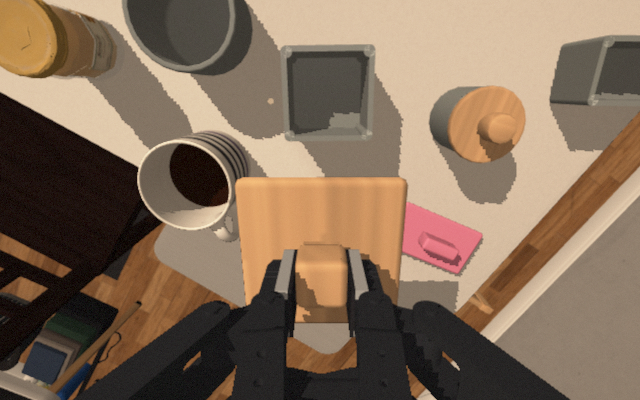

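The rim corners are (280,46), (375,44), (373,138), (285,140). The held lid's corners are (237,179), (406,178), (399,322), (244,322).

```bash
cat >> rim.py <<'E'
def rect(k,a,b,uv,p0,free):  # p=[x,y,yaw,z]; uv corners matched to nearest order TL,TR,BR,BL
    from scipy.optimize import least_squares
    uv=np.array(uv,float);o=shape('b',a,b)
    def g(q):
        p=np.r_[q,p0[len(q):]];c,s=np.cos(p[2]),np.sin(p[2])
        P=np.c_[o@np.array([[c,s],[-s,c]]),np.full(4,p[3])];u=pj(k,P)
        d=np.linalg.norm(u[:,None]-uv,axis=2);return (u-uv[d.argmin(1)]).ravel()
    r=least_squares(g,p0[:free],diff_step=1e-4);return r.x.round(4),r.fun.round(1)
E
python3 - <<'E'
from rim import *
im,k=pickle.load(open('pics/p2.pkl','rb'))
C=[(280,46),(375,44),(373,138),(285,140)];L=[(237,179),(406,178),(399,322),(244,322)]
for f in(3,4):
    print(rect(k,.082,.082,C,[.57,-.357,-.23,.07],f));print(rect(k,.084,.084,L,[.645,-.38,-.23,.228],f))
E
```

```text
(array([ 0.57  , -0.357 , -0.2581]), array([  823.4, -2039. ,  1170.2, -3239. ,   799.8, -3284.6,   553.9,
       -2062.8]))
(array([ 0.645 , -0.38  , -0.1655]), array([-1501.1,  3468.5,  -953.2,  2582.9,  -638.8,  2622.7, -1042.6,
        3558.9]))
(array([ 0.57  , 63.2012, -0.4443, -3.8371]), array([-32.4,  -6.6, -30.8, -14.1, -37.6, -15.8, -39.2,  -8.2]))
(array([  0.645 , 201.0635,   0.4422,   1.138 ]), array([-20.6,  -3.1,  -0.7,  15.3,  20.6,   0.7,   0.8, -18.4]))
```

```bash
sed -i 's/P=np.c_\[o@np.array(\[\[c,s\],\[-s,c\]\])/P=np.c_[o@np.array([[c,s],[-s,c]])+p[:2]/' rim.py
python3 - <<'E'
from rim import *
im,k=pickle.load(open('pics/p2.pkl','rb'))
C=[(280,46),(375,44),(373,138),(285,140)];L=[(237,179),(406,178),(399,322),(244,322)]
for f in(3,4):
    print(rect(k,.082,.082,C,[.57,-.357,-.23,.07],f));print(rect(k,.084,.084,L,[.645,-.38,-.23,.228],f))
E
```

```text
(array([ 0.5694, -0.3556, -0.2083]), array([-0.5,  1.2,  0.4, -1.2, -0.2, -0.8,  0.3,  1.2]))
(array([ 0.6429, -0.3792, -0.2285]), array([-1.5,  2.1,  4.9, -0.9, -5.2, -1.5,  1.8,  2.3]))
(array([ 0.5694, -0.3555, -0.2083,  0.0664]), array([-1. ,  0.6, -0.2, -0.7,  0.4, -0.3,  0.8,  0.5]))
(array([ 0.6445, -0.3796, -0.2285,  0.2241]), array([-3.3, -0.2,  2.5,  0.4, -2.7, -0.2,  3.6,  0. ]))
```

```bash

python3 -m pendant '[{"xyz":[-0.035,0.011,0],"roll":0.02,"hand":1},{"xyz":[-0.075,0.024,0],"roll":0.02,"hand":1},{"xyz":[-0.075,0.024,-0.04],"roll":0.02,"hand":1},{"xyz":[-0.075,0.024,-0.08],"roll":0.02,"hand":1},{"xyz":[-0.075,0.024,-0.115],"roll":0.02,"hand":1}]' |head -2
python3 -m pendant '[{"xyz":[0,0,0],"roll":0,"hand":1},{"xyz":[0,0,0],"roll":0,"hand":1},{"xyz":[0,0,0],"roll":0,"hand":1},{"xyz":[0,0,-0.008],"roll":0,"hand":1},{"xyz":[0,0,-0.012],"roll":0,"hand":1}]'
python3 -m pendant '[{"xyz":[0,0,-0.004],"roll":0,"hand":1},{"xyz":[0,0,-0.008],"roll":0,"hand":1},{"xyz":[0,0,-0.012],"roll":0,"hand":1},{"xyz":[0,0,-0.012],"roll":0,"hand":1},{"xyz":[0,0,-0.012],"roll":0,"hand":1}]'
python3 -m pendant '[{"xyz":[0,0,-0.002],"roll":0,"hand":1},{"xyz":[0,0,-0.004],"roll":0,"hand":1},{"xyz":[0,0,-0.006],"roll":0,"hand":1},{"xyz":[0,0,-0.006],"roll":0,"hand":1},{"xyz":[0,0,-0.006],"roll":0,"hand":1}]'
```

```text
time_s: 19.78
tool_pos: [0.5702, -0.3554, 0.1317]
time_s: 20.2
tool_pos: [0.5715, -0.3569, 0.1221]
eef_rot: [0.106, 0.994, -0.001, 0.002]
wrist_force: [-1.0, 0.3, -0.8]
opening: 0.0229
gripper_force: 59.5
time_s: 20.62
tool_pos: [0.5704, -0.3557, 0.108]
eef_rot: [0.106, 0.994, 0.0, -0.0]
wrist_force: [-0.4, -0.1, -0.1]
opening: 0.0227
gripper_force: 59.5
time_s: 21.03
tool_pos: [0.5704, -0.3558, 0.1021]
eef_rot: [0.106, 0.994, 0.0, -0.0]
wrist_force: [-0.8, -0.3, -0.1]
opening: 0.023
gripper_force: 59.5
```

```bash

python3 -m pendant '[{"xyz":[0,0,-0.001],"roll":0,"hand":1},{"xyz":[0,0,-0.002],"roll":0,"hand":1},{"xyz":[0,0,-0.003],"roll":0,"hand":1},{"xyz":[0,0,-0.004],"roll":0,"hand":1},{"xyz":[0,0,-0.004],"roll":0,"hand":1}]'
```

```text
time_s: 21.45
tool_pos: [0.5706, -0.3559, 0.099]
eef_rot: [0.106, 0.994, 0.0, 0.0]
wrist_force: [-2.7, 2.2, 4.9]
opening: 0.0228
gripper_force: 60.1
```

```bash

python3 -m pendant '[{"xyz":[0,0,0.001],"roll":0,"hand":1},{"xyz":[0,0,0.001],"roll":0,"hand":0.2},{"xyz":[0,0,0.001],"roll":0,"hand":-0.1},{"xyz":[0,0,0.001],"roll":0,"hand":-0.3},{"xyz":[0,0,0.001],"roll":0,"hand":-0.3}]'|tail -3
python3 -m pendant '[{"xyz":[0,0,0.03],"roll":0,"hand":-0.3},{"xyz":[0,0,0.07],"roll":0,"hand":-0.5},{"xyz":[0,0,0.1],"roll":0,"hand":-1},{"xyz":[0,0,0.14],"roll":-0.12,"hand":-1},{"xyz":[0,0,0.17],"roll":-0.24,"hand":-1}]'|head -2
python3 -m pendant '[{"xyz":[-0.04,0.004,0],"roll":-0.12,"hand":-1},{"xyz":[-0.08,0.008,0],"roll":-0.24,"hand":-1},{"xyz":[-0.12,0.012,0],"roll":-0.36,"hand":-1},{"xyz":[-0.16,0.016,0],"roll":-0.48,"hand":-1},{"xyz":[-0.2,0.018,0],"roll":-0.6,"hand":-1}]'|head -3
python3 -m pendant '[{"xyz":[-0.007,0,-0.03],"roll":-0.12,"hand":-1},{"xyz":[-0.007,0,-0.06],"roll":-0.24,"hand":-1},{"xyz":[-0.007,0,-0.09],"roll":-0.36,"hand":-1},{"xyz":[-0.007,0,-0.12],"roll":-0.48,"hand":-1},{"xyz":[-0.007,0,-0.14],"roll":-0.59,"hand":-1}]'|head -3
python3 -m pendant '[{"xyz":[0,0,0],"roll":0,"hand":-1},{"xyz":[0,0,0],"roll":0,"hand":-1},{"xyz":[0,0,0],"roll":0,"hand":-1},{"xyz":[0,0,0],"roll":0,"hand":-1},{"xyz":[0,0,0],"roll":0,"hand":-1}]'
python3 - <<'E'
from fit import *
s=manip.get_state()['joint_positions'];print(np.round(s,2))
grab('c3')
for z in(0,None):print(fit('lid_oblong',.3633,-.338,[1.49],['c3'],z))
print(manip.get_state()['tool_pos'])
for c in('top','scene'):
    snap(c,c+'5')
    for r in manip.pinpoint(c,'lid_square')[:2]+manip.pinpoint(c,'canister_square')[:1]:print(r)
E
```

```text
wrist_force: [-0.3, 0.5, 0.4]
opening: 0.0555
gripper_force: 0.0
time_s: 22.28
tool_pos: [0.5705, -0.3561, 0.2726]
time_s: 22.7
tool_pos: [0.3688, -0.3374, 0.2684]
eef_rot: [0.504, 0.864, 0.0, -0.001]
time_s: 23.12
tool_pos: [0.3629, -0.337, 0.1271]
eef_rot: [0.734, 0.679, 0.0, -0.001]
time_s: 23.53
tool_pos: [0.3643, -0.3385, 0.1307]
eef_rot: [0.731, 0.682, 0.001, 0.001]
wrist_force: [-0.3, 0.2, 0.3]
opening: 0.0853
gripper_force: 0.0
[-0.26  0.37  1.14  1.91 -0.38  1.1   0.97]
c3 lid_square 0.71 [ 0.5686 -0.3549  0.0611] [633. 227.]
c3 canister_square 0.61 [ 0.5649 -0.3562  0.0018] [563. 200.]
c3 lid_oblong 0.97 [ 0.2278 -0.2633 -0.0027] [140. 114.]
c3 lid_oblong 0.79 [ 0.3604 -0.3379  0.0048] [317. 196.]
(array([ 0.36339208, -0.33929236,  1.50447557]), np.float64(0.046421480571050396))
(array([ 0.36319135, -0.34025464,  1.49347483, -0.00667718]), np.float64(0.006034226926501137))
[ 0.3635254  -0.33785284  0.12932318]
{'location': [0.5678, -0.3563, 0.0615], 'p': 0.9}
{'location': [0.5715, -0.3604, 0.0003], 'p': 0.47}
{'location': [0.573, -0.3538, 0.0597], 'p': 0.91}
{'location': [0.5701, -0.356, -0.0031], 'p': 0.86}
```

View pics/c3.png

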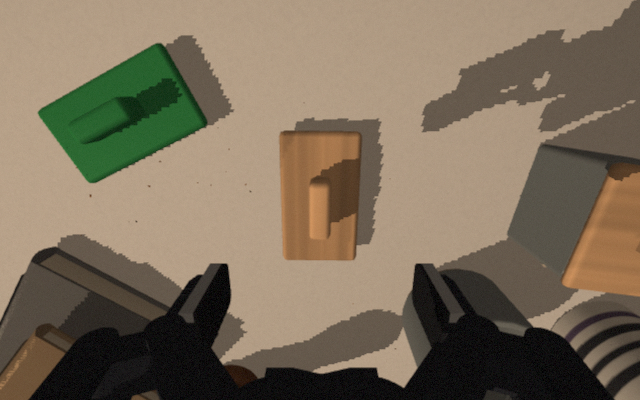

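Now over the wooden oblong lid, bar at (319,208), centred between the fingers. The green one at (125,112) stays clear.

```bash

python3 -m pendant '[{"xyz":[0,-0.0015,-0.03],"roll":0,"hand":-1},{"xyz":[0,-0.0015,-0.06],"roll":0,"hand":-1},{"xyz":[0,-0.0015,-0.08],"roll":0,"hand":-1},{"xyz":[0,-0.0015,-0.092],"roll":0,"hand":-1},{"xyz":[0,-0.0015,-0.092],"roll":0,"hand":-1}]' |head -2
python3 -m pendant '[{"xyz":[0,0,0],"roll":0,"hand":-1},{"xyz":[0,0,0],"roll":0,"hand":0},{"xyz":[0,0,0],"roll":0,"hand":1},{"xyz":[0,0,0],"roll":0,"hand":1},{"xyz":[0,0,0],"roll":0,"hand":1}]'
python3 -m pendant '[{"xyz":[0,0,0],"roll":0,"hand":1},{"xyz":[0,0,0],"roll":0,"hand":1},{"xyz":[0,0,0],"roll":0,"hand":1},{"xyz":[0,0,0],"roll":0,"hand":1},{"xyz":[0,0,0],"roll":0,"hand":1}]'
```

```text
time_s: 24.7
tool_pos: [0.3623, -0.3384, 0.0353]
time_s: 25.12
tool_pos: [0.3641, -0.3396, 0.038]
eef_rot: [0.732, 0.682, 0.0, 0.001]
wrist_force: [0.5, 0.7, 0.7]
opening: 0.039
gripper_force: 0.0
time_s: 25.53
tool_pos: [0.3638, -0.3394, 0.0377]
eef_rot: [0.732, 0.682, 0.0, 0.0]
wrist_force: [-1.2, 2.0, 5.4]
opening: 0.015
gripper_force: 58.9
```

```bash

python3 -m pendant '[{"xyz":[0,0,0.02],"roll":0,"hand":1},{"xyz":[0,0,0.05],"roll":0,"hand":1},{"xyz":[0,0,0.09],"roll":0,"hand":1},{"xyz":[0,0,0.13],"roll":0,"hand":1},{"xyz":[0,0,0.17],"roll":0,"hand":1}]' |head -2
python3 -m pendant '[{"xyz":[0.02,0.02,0.01],"roll":0,"hand":1},{"xyz":[0.045,0.04,0.03],"roll":0,"hand":1},{"xyz":[0.07,0.06,0.04],"roll":-0.05,"hand":1},{"xyz":[0.095,0.08,0.04],"roll":-0.1,"hand":1},{"xyz":[0.12,0.1,0.04],"roll":-0.15,"hand":1}]'|head -2
python3 -m pendant '[{"xyz":[0.025,0.02,0],"roll":-0.02,"hand":1},{"xyz":[0.05,0.04,0],"roll":-0.04,"hand":1},{"xyz":[0.075,0.06,0],"roll":-0.04,"hand":1},{"xyz":[0.1,0.08,0],"roll":-0.04,"hand":1},{"xyz":[0.116,0.104,0],"roll":-0.04,"hand":1}]'|head -2
python3 -m pendant '[{"xyz":[0,0,0],"roll":0,"hand":1},{"xyz":[0,0,0],"roll":0,"hand":1},{"xyz":[0,0,0],"roll":0,"hand":1},{"xyz":[0,0,0],"roll":0,"hand":1},{"xyz":[0,0,0],"roll":0,"hand":1}]'
python3 -c "
from fit import *
grab('p3')"|grep -E "oblong|small"
```

```text
time_s: 25.95
tool_pos: [0.3626, -0.3392, 0.2086]
time_s: 26.37
tool_pos: [0.4849, -0.2381, 0.2479]
time_s: 26.78
tool_pos: [0.601, -0.1342, 0.2464]
time_s: 27.2
tool_pos: [0.5987, -0.1367, 0.2475]
eef_rot: [0.794, 0.608, 0.0, -0.0]
wrist_force: [0.9, -0.5, -1.8]
opening: 0.0148
gripper_force: 59.1
p3 lid_small_round 0.75 [ 0.6277 -0.2154  0.0546] [365. 237.]
p3 lid_small_round 0.58 [ 0.5946 -0.1345  0.2116] [312. 246.]
p3 lid_oblong 0.96 [ 0.2297 -0.2646  0.0022] [ 89. 318.]
p3 lid_oblong 0.91 [ 0.7683 -0.2667 -0.0036] [475. 227.]
p3 canister_oblong 0.9 [ 0.6182 -0.0615 -0.    ] [320.  96.]
```

View pics/p3.png

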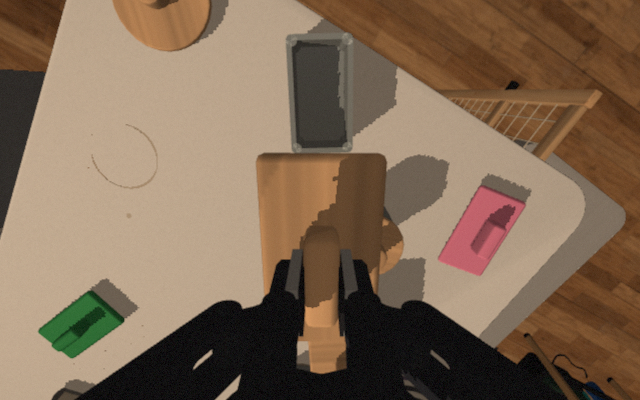

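The rim corners are (287,36), (353,34), (352,152), (291,152). The held lid's leading corners are (257,154) and (386,154), and its rear is hidden.

```bash

python3 - <<'E'
from rim import *
from scipy.optimize import least_squares
im,k=pickle.load(open('pics/p3.pkl','rb'))
C=[(287,36),(353,34),(352,152),(291,152)]
for f in(3,4):print(rect(k,.106,.060,C,[.619,-.062,1.31,.058],f))
def corners(p,z):
    c,s=np.cos(p[2]),np.sin(p[2]);o=shape('b',.108,.062)[[0,3]]
    return pj(k,np.c_[o@np.array([[c,s],[-s,c]])+p[:2],[z,z]])
for z in(.228,.2245):
    print(corners([.5987,-.1367,1.305],z).round(1))
    g=lambda q:(corners(q,z)-corners([.5987,-.1367,1.305],z)).ravel()
    cc=corners([.5987,-.1367,1.305],z);tgt=np.array([(386,154),(257,154)]) if cc[0,0]>cc[1,0] else np.array([(257,154),(386,154)])
    r=least_squares(lambda q:(corners(q,z)-tgt).ravel(),[.5987,-.1367,1.305],diff_step=1e-4);print(r.x.round(4),r.fun.round(1))
E
```

```text
(array([ 0.6184, -0.0631,  1.3221]), array([-1.1, -1.5,  0.2,  1.7, -0.1,  0.9,  0.9, -0.5]))
(array([ 0.6185, -0.063 ,  1.3221,  0.052 ]), array([-0.4, -0.5,  0.8,  0.5, -0.7, -0.3,  0.3,  0.4]))
[[253.  155.8]
 [388.6 156.2]]
[ 0.5994 -0.136   1.308 ] [-3.4  0.2  3.4  0.2]
[[254.5 154.4]
 [387.1 154.8]]
[ 0.5992 -0.1366  1.308 ] [-1.8  0.1  1.8  0.1]
```

```bash

python3 -m pendant '[{"xyz":[0.01,0.037,0],"roll":0.014,"hand":1},{"xyz":[0.0192,0.0735,0],"roll":0.014,"hand":1},{"xyz":[0.0192,0.0735,-0.04],"roll":0.014,"hand":1},{"xyz":[0.0192,0.0735,-0.08],"roll":0.014,"hand":1},{"xyz":[0.0192,0.0735,-0.12],"roll":0.014,"hand":1}]' |head -2
python3 -m pendant '[{"xyz":[0,0,0],"roll":0,"hand":1},{"xyz":[0,0,0],"roll":0,"hand":1},{"xyz":[0,0,0],"roll":0,"hand":1},{"xyz":[0,0,-0.01],"roll":0,"hand":1},{"xyz":[0,0,-0.018],"roll":0,"hand":1}]'
python3 -m pendant '[{"xyz":[0,0,-0.004],"roll":0,"hand":1},{"xyz":[0,0,-0.008],"roll":0,"hand":1},{"xyz":[0,0,-0.012],"roll":0,"hand":1},{"xyz":[0,0,-0.012],"roll":0,"hand":1},{"xyz":[0,0,-0.012],"roll":0,"hand":1}]'
python3 -m pendant '[{"xyz":[0,0,-0.002],"roll":0,"hand":1},{"xyz":[0,0,-0.004],"roll":0,"hand":1},{"xyz":[0,0,-0.006],"roll":0,"hand":1},{"xyz":[0,0,-0.006],"roll":0,"hand":1},{"xyz":[0,0,-0.006],"roll":0,"hand":1}]'
```

```text
time_s: 28.07
tool_pos: [0.6193, -0.0606, 0.1263]
time_s: 28.48
tool_pos: [0.6204, -0.0625, 0.1114]
eef_rot: [0.789, 0.615, 0.002, 0.001]
wrist_force: [0.2, -0.4, -2.0]
opening: 0.0144
gripper_force: 59.1
time_s: 28.9
tool_pos: [0.6186, -0.0619, 0.0971]
eef_rot: [0.789, 0.615, -0.0, -0.0]
wrist_force: [-0.1, -0.4, -1.6]
opening: 0.0147
gripper_force: 59.1
time_s: 29.32
tool_pos: [0.6187, -0.0618, 0.0912]
eef_rot: [0.789, 0.615, -0.0, -0.0]
wrist_force: [0.2, -0.0, -1.1]
opening: 0.0149
gripper_force: 59.1
```

```bash

python3 -m pendant '[{"xyz":[0,0,-0.001],"roll":0,"hand":1},{"xyz":[0,0,-0.003],"roll":0,"hand":1},{"xyz":[0,0,-0.005],"roll":0,"hand":1},{"xyz":[0,0,-0.005],"roll":0,"hand":1},{"xyz":[0,0,-0.005],"roll":0,"hand":1}]'
```

```text
time_s: 29.73
tool_pos: [0.619, -0.062, 0.0868]
eef_rot: [0.789, 0.615, 0.0, 0.0]
wrist_force: [-1.7, 0.1, 3.7]
opening: 0.0149
gripper_force: 60.0
```

```bash

python3 -m pendant '[{"xyz":[0,0,0.001],"roll":0,"hand":1},{"xyz":[0,0,0.001],"roll":0,"hand":0.2},{"xyz":[0,0,0.001],"roll":0,"hand":-0.1},{"xyz":[0,0,0.001],"roll":0,"hand":-0.3},{"xyz":[0,0,0.001],"roll":0,"hand":-0.3}]'|tail -3
python3 -m pendant '[{"xyz":[0,0,0.03],"roll":0,"hand":-0.3},{"xyz":[0,0,0.07],"roll":0,"hand":-0.5},{"xyz":[0,0,0.1],"roll":0,"hand":-1},{"xyz":[0,0,0.14],"roll":0,"hand":-1},{"xyz":[0,0,0.16],"roll":0,"hand":-1}]'|head -2
python3 -m pendant '[{"xyz":[-0.028,0.028,0],"roll":0,"hand":-1},{"xyz":[-0.056,0.056,0],"roll":0,"hand":-1},{"xyz":[-0.084,0.084,0],"roll":0,"hand":-1},{"xyz":[-0.112,0.112,0],"roll":0,"hand":-1},{"xyz":[-0.126,0.129,0],"roll":0,"hand":-1}]'|head -2
python3 -m pendant '[{"xyz":[0,0,-0.03],"roll":0,"hand":-1},{"xyz":[0,0,-0.06],"roll":0,"hand":-1},{"xyz":[0,0,-0.09],"roll":0,"hand":-1},{"xyz":[0,0,-0.12],"roll":0,"hand":-1},{"xyz":[0,0,-0.12],"roll":0,"hand":-1}]'|head -2
python3 -m pendant '[{"xyz":[0,0,0],"roll":0,"hand":-1},{"xyz":[0,0,0],"roll":0,"hand":-1},{"xyz":[0,0,0],"roll":0,"hand":-1},{"xyz":[0,0,0],"roll":0,"hand":-1},{"xyz":[0,0,0],"roll":0,"hand":-1}]'
python3 - <<'E'
from fit import *
grab('c4')
for z in(0,None):print(fit('lid_large_round',.4927,.0675,[0],['c4'],z))
print(manip.get_state()['tool_pos'])
for c in('top','scene'):
    snap(c,c+'6')
    for r in manip.pinpoint(c,'lid_oblong')[:4]+manip.pinpoint(c,'canister_oblong')[:1]:print(r)
E
```

```text
wrist_force: [-0.5, -0.3, -0.3]
opening: 0.0555
gripper_force: 0.0
time_s: 30.57
tool_pos: [0.6195, -0.0627, 0.2519]
time_s: 30.98
tool_pos: [0.4912, 0.0681, 0.2467]
time_s: 31.4
tool_pos: [0.4893, 0.0674, 0.1228]
time_s: 31.82
tool_pos: [0.4935, 0.0672, 0.1284]
eef_rot: [0.789, 0.615, 0.001, 0.0]
wrist_force: [0.2, 1.1, -0.2]
opening: 0.0852
gripper_force: 0.0
c4 lid_large_round 0.84 [4.96e-01 6.85e-02 3.00e-04] [324. 193.]
c4 lid_oblong 0.69 [ 0.6187 -0.0606  0.052 ] [520. 331.]
c4 canister_oblong 0.88 [ 0.6193 -0.0607 -0.0029] [486. 289.]
(array([0.49265927, 0.06547333, 0.14740323]), np.float64(0.03958587088915956))
(array([ 0.49240247,  0.06431807,  0.49972009, -0.00575442]), np.float64(0.006718111665910123))
[0.49268013 0.06713933 0.12726103]
{'location': [0.7661, -0.2678, 0.005], 'p': 0.83}
{'location': [0.6212, -0.0615, 0.0527], 'p': 0.73}
{'location': [0.2303, -0.2656, -0.0013], 'p': 0.64}
{'location': [0.6196, -0.0659, 0.0049], 'p': 0.73}
{'location': [0.6166, -0.0597, 0.0522], 'p': 0.69}
{'location': [0.223, -0.267, 0.0027], 'p': 0.69}
{'location': [0.7693, -0.2645, 0.0017], 'p': 0.61}
{'location': [0.6243, -0.065, 0.0008], 'p': 0.66}
```

View pics/c4.png

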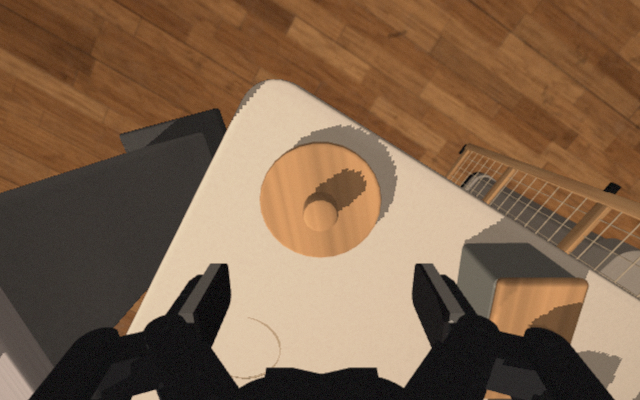

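The large lid at (320,200), with its knob at (320,215), is between the fingers. The oblong lid sits on its canister at (540,330).

```bash

python3 -m pendant '[{"xyz":[0,-0.0015,-0.03],"roll":0,"hand":-1},{"xyz":[0,-0.0015,-0.06],"roll":0,"hand":-1},{"xyz":[0,-0.0015,-0.08],"roll":0,"hand":-1},{"xyz":[0,-0.0015,-0.09],"roll":0,"hand":-1},{"xyz":[0,-0.0015,-0.09],"roll":0,"hand":-1}]' |head -2
python3 -m pendant '[{"xyz":[0,0,0],"roll":0,"hand":-1},{"xyz":[0,0,0],"roll":0,"hand":0},{"xyz":[0,0,0],"roll":0,"hand":1},{"xyz":[0,0,0],"roll":0,"hand":1},{"xyz":[0,0,0],"roll":0,"hand":1}]'|head -2
python3 -m pendant '[{"xyz":[0,0,0],"roll":0,"hand":1},{"xyz":[0,0,0],"roll":0,"hand":1},{"xyz":[0,0,0],"roll":0,"hand":1},{"xyz":[0,0,0],"roll":0,"hand":1},{"xyz":[0,0,0],"roll":0,"hand":1}]'
python3 -m pendant '[{"xyz":[0,0,0.02],"roll":0,"hand":1},{"xyz":[0,0,0.05],"roll":0,"hand":1},{"xyz":[0,0,0.09],"roll":0,"hand":1},{"xyz":[0,0,0.13],"roll":0,"hand":1},{"xyz":[0,0,0.17],"roll":0,"hand":1}]' |head -2
```

```text
time_s: 32.98
tool_pos: [0.4914, 0.0652, 0.0356]
time_s: 33.4
tool_pos: [0.4932, 0.0659, 0.038]
time_s: 33.82
tool_pos: [0.4931, 0.0659, 0.038]
eef_rot: [0.789, 0.615, 0.0, -0.0]
wrist_force: [-2.6, 1.1, 7.6]
opening: 0.0243
gripper_force: 58.4
time_s: 34.23
tool_pos: [0.4921, 0.0651, 0.2088]
```

```bash

python3 -m pendant '[{"xyz":[0,-0.02,0.01],"roll":0,"hand":1},{"xyz":[0,-0.05,0.03],"roll":0,"hand":1},{"xyz":[0,-0.08,0.04],"roll":0,"hand":1},{"xyz":[0,-0.12,0.04],"roll":0,"hand":1},{"xyz":[0,-0.155,0.04],"roll":0,"hand":1}]' |head -2
python3 -m pendant '[{"xyz":[0,-0.035,0],"roll":0,"hand":1},{"xyz":[0,-0.07,0],"roll":0,"hand":1},{"xyz":[0,-0.105,0],"roll":0,"hand":1},{"xyz":[0,-0.14,0],"roll":0,"hand":1},{"xyz":[0,-0.175,0],"roll":0,"hand":1}]' |head -2
python3 -m pendant '[{"xyz":[0,-0.035,0],"roll":0,"hand":1},{"xyz":[0,-0.07,0],"roll":0,"hand":1},{"xyz":[-0.01,-0.105,0],"roll":0,"hand":1},{"xyz":[-0.02,-0.14,0],"roll":0,"hand":1},{"xyz":[-0.03,-0.17,0],"roll":0,"hand":1}]' |head -2
python3 -m pendant '[{"xyz":[0,-0.035,0],"roll":0,"hand":1},{"xyz":[0,-0.07,0],"roll":0,"hand":1},{"xyz":[-0.005,-0.09,0],"roll":0,"hand":1},{"xyz":[-0.005,-0.105,0],"roll":0,"hand":1},{"xyz":[-0.005,-0.11,0],"roll":0,"hand":1}]' |head -2
python3 -m pendant '[{"xyz":[0,0,0],"roll":0,"hand":1},{"xyz":[0,0,0],"roll":0,"hand":1},{"xyz":[0,0,0],"roll":0,"hand":1},{"xyz":[0,0,0],"roll":0,"hand":1},{"xyz":[0,0,0],"roll":0,"hand":1}]'
python3 -c "
from fit import *
grab('p4')"|grep -E "large"
```

```text
time_s: 34.65
tool_pos: [0.4926, -0.0912, 0.2479]
time_s: 35.07
tool_pos: [0.4922, -0.2661, 0.2468]
time_s: 35.48
tool_pos: [0.4612, -0.4369, 0.2465]
time_s: 35.9
tool_pos: [0.4551, -0.5473, 0.2461]
time_s: 36.32
tool_pos: [0.4587, -0.5432, 0.2476]
eef_rot: [0.788, 0.615, 0.0, 0.0]
wrist_force: [0.5, -0.1, -1.6]
opening: 0.024
gripper_force: 59.2
p4 lid_large_round 0.71 [ 0.4618 -0.5388  0.2123] [325. 237.]
p4 canister_large_round 0.65 [ 0.4752 -0.4596 -0.0006] [317.  87.]
```

View pics/p4.png

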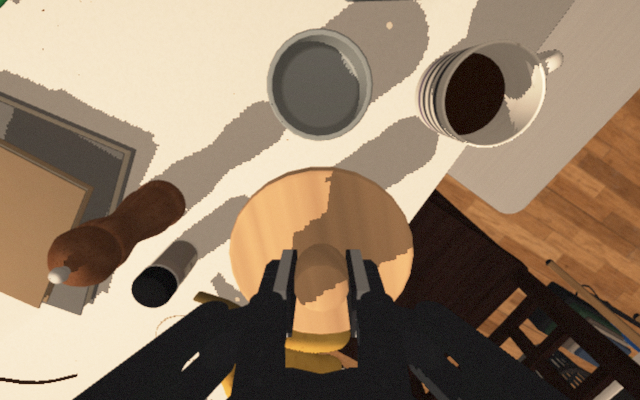

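The rim spans columns 267–373 and rows 28–140. The held lid spans columns 230–414 with its top at row 166.

```bash
python3 - <<'E'
from rim import *
im,k=pickle.load(open('pics/p4.pkl','rb'))
o=np.array([267,28,373,140.])
print('rim',solve(k,.047,.075,[.477,-.462],o,[0,1,2,3]),solve(k,.047,.075,[.477,-.462,.075],o,[0,1,2,3]))
o=np.array([230,166,414,0.])
print('lid',solve(k,.048,.228,[.458,-.543],o,[0,1,2]),solve(k,.048,.228,[.458,-.543,.228],o,[0,1,2]))
E
```

```text
rim (array([ 0.4786, -0.4608]), array([-0.7, -0.8,  0.7,  1.1])) (array([ 0.4786, -0.4606,  0.0705]), array([ 0.1, -0.1, -0.1,  0.1]))
lid (array([ 0.4597, -0.5423]), array([-2.4,  0.4,  2.4])) (array([ 0.4595, -0.543 ,  0.2238]), array([-0.,  0.,  0.]))
```

```bash

python3 -m pendant '[{"xyz":[0.009,0.04,0],"roll":0,"hand":1},{"xyz":[0.019,0.082,0],"roll":0,"hand":1},{"xyz":[0.019,0.082,-0.03],"roll":0,"hand":1},{"xyz":[0.019,0.082,-0.07],"roll":0,"hand":1},{"xyz":[0.019,0.082,-0.105],"roll":0,"hand":1}]' |head -2
python3 -m pendant '[{"xyz":[0,0,0],"roll":0,"hand":1},{"xyz":[0,0,0],"roll":0,"hand":1},{"xyz":[0,0,0],"roll":0,"hand":1},{"xyz":[0,0,-0.008],"roll":0,"hand":1},{"xyz":[0,0,-0.015],"roll":0,"hand":1}]'|head -4
python3 -m pendant '[{"xyz":[0,0,-0.004],"roll":0,"hand":1},{"xyz":[0,0,-0.008],"roll":0,"hand":1},{"xyz":[0,0,-0.012],"roll":0,"hand":1},{"xyz":[0,0,-0.012],"roll":0,"hand":1},{"xyz":[0,0,-0.012],"roll":0,"hand":1}]'|head -4
python3 -m pendant '[{"xyz":[0,0,-0.002],"roll":0,"hand":1},{"xyz":[0,0,-0.004],"roll":0,"hand":1},{"xyz":[0,0,-0.006],"roll":0,"hand":1},{"xyz":[0,0,-0.006],"roll":0,"hand":1},{"xyz":[0,0,-0.006],"roll":0,"hand":1}]'
```

```text
time_s: 37.18
tool_pos: [0.4781, -0.461, 0.1414]
time_s: 37.6
tool_pos: [0.4772, -0.464, 0.1295]
eef_rot: [0.789, 0.614, 0.0, 0.002]
wrist_force: [0.2, -0.2, -1.2]
time_s: 38.02
tool_pos: [0.4766, -0.4623, 0.1151]
eef_rot: [0.789, 0.615, -0.0, -0.0]
wrist_force: [0.0, 0.0, -1.9]
time_s: 38.43
tool_pos: [0.4767, -0.4623, 0.1091]
eef_rot: [0.789, 0.615, -0.0, -0.0]
wrist_force: [-0.2, -0.9, -1.5]
opening: 0.0237
gripper_force: 59.4
```

```bash

python3 -m pendant '[{"xyz":[0,0,-0.002],"roll":0,"hand":1},{"xyz":[0,0,-0.004],"roll":0,"hand":1},{"xyz":[0,0,-0.006],"roll":0,"hand":1},{"xyz":[0,0,-0.006],"roll":0,"hand":1},{"xyz":[0,0,-0.006],"roll":0,"hand":1}]'
```

```text
time_s: 38.85
tool_pos: [0.4768, -0.4625, 0.104]
eef_rot: [0.789, 0.615, 0.0, 0.0]
wrist_force: [-1.2, 1.9, 5.7]
opening: 0.0241
gripper_force: 60.1
```

Seated at 0.104 as expected. Release, retreat and check all four.

```bash

python3 -m pendant '[{"xyz":[0,0,0.001],"roll":0,"hand":1},{"xyz":[0,0,0.001],"roll":0,"hand":0.2},{"xyz":[0,0,0.001],"roll":0,"hand":-0.1},{"xyz":[0,0,0.001],"roll":0,"hand":-0.3},{"xyz":[0,0,0.001],"roll":0,"hand":-0.3}]'|tail -3
python3 -m pendant '[{"xyz":[0,0,0.03],"roll":0,"hand":-0.3},{"xyz":[0,0,0.07],"roll":0,"hand":-0.3},{"xyz":[0,0,0.11],"roll":0,"hand":-0.3},{"xyz":[0,0,0.15],"roll":0,"hand":-0.3},{"xyz":[0,0,0.19],"roll":0,"hand":-0.3}]'|head -2
python3 -m pendant '[{"xyz":[-0.02,0.03,0],"roll":0,"hand":-0.3},{"xyz":[-0.04,0.06,0],"roll":0,"hand":-0.3},{"xyz":[-0.05,0.1,0],"roll":0,"hand":-0.3},{"xyz":[-0.05,0.1,0],"roll":0,"hand":-0.3},{"xyz":[-0.05,0.1,0],"roll":0,"hand":-0.3}]'|head -2
python3 -m pendant '[{"xyz":[0,0,0],"roll":0,"hand":-0.3},{"xyz":[0,0,0],"roll":0,"hand":-0.3},{"xyz":[0,0,0],"roll":0,"hand":-0.3},{"xyz":[0,0,0],"roll":0,"hand":-0.3},{"xyz":[0,0,0],"roll":0,"hand":-0.3}]'|head -2
python3 - <<'E'
from h import *
s=snap('scene','sc9')
cv2.imwrite('pics/sc9c.png',cv2.resize(s[90:290,170:490,::-1],(800,500),interpolation=cv2.INTER_CUBIC))
for n in['large_round','small_round','square','oblong']:
    for r in manip.pinpoint('scene','lid_'+n)[:2]:print(n,np.round(r['location'],3),r['p'])
E
```

```text
wrist_force: [1.1, -0.1, -0.3]
opening: 0.0554
gripper_force: 0.0
time_s: 39.68
tool_pos: [0.4764, -0.4622, 0.2963]
time_s: 40.1
tool_pos: [0.4282, -0.3585, 0.2941]
time_s: 40.52
tool_pos: [0.4261, -0.3636, 0.2942]
large_round [ 0.478 -0.46   0.066] 0.72
small_round [ 0.628 -0.222  0.054] 0.81
small_round [ 0.632 -0.219  0.002] 0.68
square [ 0.57  -0.354  0.061] 0.79
oblong [ 0.222 -0.266  0.004] 0.77
oblong [ 0.768 -0.261  0.002] 0.77
```

View pics/sc9c.png

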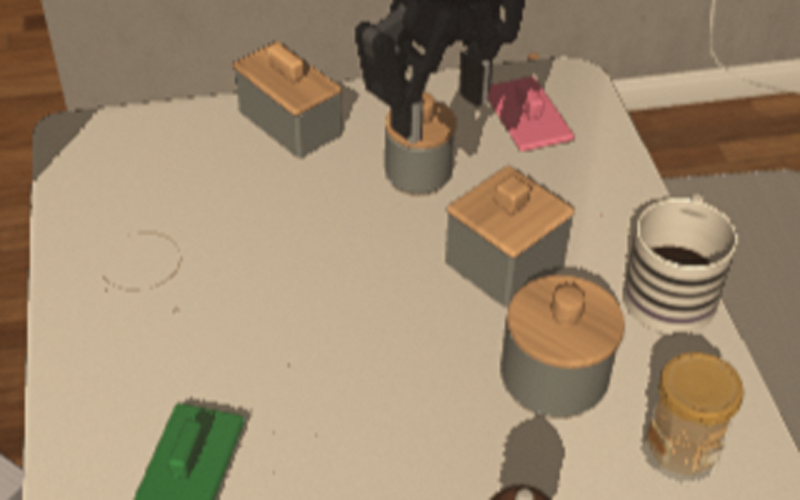

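All four lids lie level on their own canisters: oblong (288,80), small round (420,130), square (512,205), large round (567,320). The jar, the mug and the look-alikes are undisturbed.

```bash
python3 -c "from plant import manip;print(manip.job_done())"
```

```text
the job is handed in; nothing more can be done
None
```

All four lids are seated level on their matching canisters, nothing else was disturbed, and the job was handed in at about 41 s; the hand-in returned no verdict.

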